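# Stand ballasted sampler cartridges on the warming plate and set its dial

### The job

Stand every sampler cartridge lying on the bench upright on the warming plate with its heavy, ballasted end down; both ends look alike, so lift each cartridge and see which end dips. Set one on each marked square, centred and square with it, in a row without gaps that begins at the square next to the dial. When the row stands, turn the dial until its white pointer is at the brass marker on the scale, and do not knock over or push away the jars and the funnel.

Things in the scene. Friction and masses are not known exactly. Their poses are not given: they have to be found in the camera images.
- cart1: Sampler cartridge: closed white plastic square bar, grey cap at each end, 104 mm long, 38 x 38 mm in section, 0.3 kg. Origin at its middle, x along its length. 3 or 4 of the eight are present, the rest read None. A hidden steel plug fixed in one end puts the centre of mass about 25 mm from the middle, towards +x or -x: not the same in all, not visible (the rules call the plug cart1_c1).
- cart2: Sampler cartridge: closed white plastic square bar, grey cap at each end, 104 mm long, 38 x 38 mm in section, 0.3 kg. Origin at its middle, x along its length. 3 or 4 of the eight are present, the rest read None. Plug as in cart1. Gripped lightly (3 to 5 N) across the middle and lifted, its heavy end dips in the fingers by 30 to 80 degrees; gripped at 20 N it stays as it is.
- cart3: Sampler cartridge: closed white plastic square bar, grey cap at each end, 104 mm long, 38 x 38 mm in section, 0.3 kg. Origin at its middle, x along its length. 3 or 4 of the eight are present, the rest read None. Hidden plug at one end, as in cart1 and cart2.
- cart4: Sampler cartridge: closed white plastic square bar, grey cap at each end, 104 mm long, 38 x 38 mm in section, 0.3 kg. Origin at its middle, x along its length. 3 or 4 of the eight are present, the rest read None. Hidden plug at one end, as in cart1 and cart2.
- cart5: Sampler cartridge: closed white plastic square bar, grey cap at each end, 104 mm long, 38 x 38 mm in section, 0.3 kg. Origin at its middle, x along its length. 3 or 4 of the eight are present, the rest read None. Hidden plug at one end, as in cart1 and cart2.
- cart6: Sampler cartridge: closed white plastic square bar, grey cap at each end, 104 mm long, 38 x 38 mm in section, 0.3 kg. Origin at its middle, x along its length. 3 or 4 of the eight are present, the rest read None. Hidden plug at one end, as in cart1 and cart2.
- cart7: Sampler cartridge: closed white plastic square bar, grey cap at each end, 104 mm long, 38 x 38 mm in section, 0.3 kg. Origin at its middle, x along its length. 3 or 4 of the eight are present, the rest read None. Hidden plug at one end, as in cart1 and cart2.
- cart8: Sampler cartridge: closed white plastic square bar, grey cap at each end, 104 mm long, 38 x 38 mm in section, 0.3 kg. Origin at its middle, x along its length. 3 or 4 of the eight are present, the rest read None. Hidden plug at one end, as in cart1 and cart2.
- plate: Warming plate, fixed to the bench: an aluminium slab 120 mm (its x) by 340 mm (its y), flat top 25 mm above the bench, with four square outlines in a row along its y, and at its -y end a white console 130 x 130 mm, 55 mm high, that carries the dial. Origin on the bench under the middle of the row; z up.
- square1 (a point): Centre of marked square 1 (black outline, 46 mm outside) on the plate's top, 25 mm above the bench; squares are 80 mm apart along the plate's y, square 1 is next to the dial, 4 the farthest. Axes as the plate's.
- square2 (a point): Centre of marked square 2 (black outline, 46 mm outside) on the plate's top, 25 mm above the bench; squares are 80 mm apart along the plate's y, square 1 is next to the dial, 4 the farthest. Axes as the plate's.
- square3 (a point): Centre of marked square 3 (black outline, 46 mm outside) on the plate's top, 25 mm above the bench; squares are 80 mm apart along the plate's y, square 1 is next to the dial, 4 the farthest. Axes as the plate's.
- square4 (a point): Centre of marked square 4 (black outline, 46 mm outside) on the plate's top, 25 mm above the bench; squares are 80 mm apart along the plate's y, square 1 is next to the dial, 4 the farthest. Axes as the plate's.
- dial (a joint): Angle of the dial, rad: 0 to 4.4, grows as it turns clockwise seen from above; at 0 the pointer points along the plate's +x. It turns with light friction (0.04 N m) and stays where it is left; starts between 0 and 0.5.
- dial_grip (a point): On the dial's axis, in the middle of its upright grip bar, 83 mm above the bench. The bar is 60 mm long (along the point's x, the pointer's direction), 14 mm thick, 30 mm high (from 67 to 97 mm above the bench), on a black disc of 62 mm diameter.
- pointer (a point): Tip of the dial's white pointer, 38 mm from the dial's axis.
- mark (a point): Where the pointer's tip must come: the inner end of the brass marker on the console's scale, 38 mm from the dial's axis. The marker does not move during a run; it is 1.0 to 2.4 rad clockwise from the pointer's zero direction, and lies beyond the pointer at the start.
- jar1: Small clear jar 40 mm in diameter, 45 mm high, among the cartridges. Loose bystander: leave it standing where it is. Origin at the centre of its underside, z up.
- jar2: Clear jar 52 mm in diameter, 55 mm high, in front of the plate. Loose bystander: leave it standing where it is. Origin at the centre of its underside, z up.
- jar3: Clear jar 52 mm in diameter, 55 mm high, in front of the plate. Loose bystander: leave it standing where it is. Origin at the centre of its underside, z up.
- jar4: Clear jar 52 mm in diameter, 55 mm high, beyond the plate's console. Loose bystander: leave it standing where it is. Origin at the centre of its underside, z up.
- funnel: White funnel standing mouth down, 64 mm in diameter, 60 mm high, near the robot. Loose bystander: leave it standing where it is. Origin at the centre of its underside, z up.
Mind the look-alikes: they are no part of the job. What is shaped like the cart3 but black or brown is not meant.

How it is judged:
On the way, in this order (a step that is already met when the one before it is completed fails the run):
1. every cartridge stands released, heavy end down, on the marked squares, in a row without gaps from the square next to the dial ((horizontal distance between cart1 and square1 below 0.01 m or horizontal distance between cart1 and square2 below 0.01 m or horizontal distance between cart1 and square3 below 0.01 m or horizontal distance between cart1 and square4 below 0.01 m) and (angle between cart1's own x axis and vertical below 0.1 rad or angle between cart1's own x axis and vertical above 3.0416 rad) and (angle between the y axis of cart1 and the y axis of plate, either way round below 0.2 rad or angle between the y axis of cart1 and the x axis of plate, either way round below 0.2 rad) and height (world z) of cart1 between 0.07 and 0.084 m and height (world z) of each of cart1_c1, cart2_c1, cart3_c1, cart4_c1, cart5_c1, cart6_c1, cart7_c1, cart8_c1 below 0.065 m and linear speed of each of cart1, cart2, cart3, cart4, cart5, cart6, cart7, cart8 below 0.03 m/s and contact force between each of cart1, cart2, cart3, cart4, cart5, cart6, cart7, cart8 and the fingers below 0.1 N and (horizontal distance between cart2 and square1 below 0.01 m or horizontal distance between cart2 and square2 below 0.01 m or horizontal distance between cart2 and square3 below 0.01 m or horizontal distance between cart2 and square4 below 0.01 m) and (angle between cart2's own x axis and vertical below 0.1 rad or angle between cart2's own x axis and vertical above 3.0416 rad) and (angle between the y axis of cart2 and the y axis of plate, either way round below 0.2 rad or angle between the y axis of cart2 and the x axis of plate, either way round below 0.2 rad) and height (world z) of cart2 between 0.07 and 0.084 m and (horizontal distance between cart3 and square1 below 0.01 m or horizontal distance between cart3 and square2 below 0.01 m or horizontal distance between cart3 and square3 below 0.01 m or horizontal distance between cart3 and square4 below 0.01 m) and (angle between cart3's own x axis and vertical below 0.1 rad or angle between cart3's own x axis and vertical above 3.0416 rad) and (angle between the y axis of cart3 and the y axis of plate, either way round below 0.2 rad or angle between the y axis of cart3 and the x axis of plate, either way round below 0.2 rad) and height (world z) of cart3 between 0.07 and 0.084 m and (horizontal distance between cart4 and square1 below 0.01 m or horizontal distance between cart4 and square2 below 0.01 m or horizontal distance between cart4 and square3 below 0.01 m or horizontal distance between cart4 and square4 below 0.01 m) and (angle between cart4's own x axis and vertical below 0.1 rad or angle between cart4's own x axis and vertical above 3.0416 rad) and (angle between the y axis of cart4 and the y axis of plate, either way round below 0.2 rad or angle between the y axis of cart4 and the x axis of plate, either way round below 0.2 rad) and height (world z) of cart4 between 0.07 and 0.084 m and (horizontal distance between cart5 and square1 below 0.01 m or horizontal distance between cart5 and square2 below 0.01 m or horizontal distance between cart5 and square3 below 0.01 m or horizontal distance between cart5 and square4 below 0.01 m) and (angle between cart5's own x axis and vertical below 0.1 rad or angle between cart5's own x axis and vertical above 3.0416 rad) and (angle between the y axis of cart5 and the y axis of plate, either way round below 0.2 rad or angle between the y axis of cart5 and the x axis of plate, either way round below 0.2 rad) and height (world z) of cart5 between 0.07 and 0.084 m and (horizontal distance between cart6 and square1 below 0.01 m or horizontal distance between cart6 and square2 below 0.01 m or horizontal distance between cart6 and square3 below 0.01 m or horizontal distance between cart6 and square4 below 0.01 m) and (angle between cart6's own x axis and vertical below 0.1 rad or angle between cart6's own x axis and vertical above 3.0416 rad) and (angle between the y axis of cart6 and the y axis of plate, either way round below 0.2 rad or angle between the y axis of cart6 and the x axis of plate, either way round below 0.2 rad) and height (world z) of cart6 between 0.07 and 0.084 m and (horizontal distance between cart7 and square1 below 0.01 m or horizontal distance between cart7 and square2 below 0.01 m or horizontal distance between cart7 and square3 below 0.01 m or horizontal distance between cart7 and square4 below 0.01 m) and (angle between cart7's own x axis and vertical below 0.1 rad or angle between cart7's own x axis and vertical above 3.0416 rad) and (angle between the y axis of cart7 and the y axis of plate, either way round below 0.2 rad or angle between the y axis of cart7 and the x axis of plate, either way round below 0.2 rad) and height (world z) of cart7 between 0.07 and 0.084 m and (horizontal distance between cart8 and square1 below 0.01 m or horizontal distance between cart8 and square2 below 0.01 m or horizontal distance between cart8 and square3 below 0.01 m or horizontal distance between cart8 and square4 below 0.01 m) and (angle between cart8's own x axis and vertical below 0.1 rad or angle between cart8's own x axis and vertical above 3.0416 rad) and (angle between the y axis of cart8 and the y axis of plate, either way round below 0.2 rad or angle between the y axis of cart8 and the x axis of plate, either way round below 0.2 rad) and height (world z) of cart8 between 0.07 and 0.084 m and horizontal distance between any of cart1, cart2, cart3, cart4, cart5, cart6, cart7, cart8 and square1 below 0.01 m and horizontal distance between any of cart1, cart2, cart3, cart4, cart5, cart6, cart7, cart8 and square2 below 0.01 m and horizontal distance between any of cart1, cart2, cart3, cart4, cart5, cart6, cart7, cart8 and square3 below 0.01 m), for 0.3 s.
2. then the dial's pointer is turned to the brass marker (horizontal distance between pointer and mark below 0.005 m), for 0.2 s.
At the end, for the whole second after the job is handed in: Row without gaps from square 1: each cartridge heavy end down, upright within 0.1 rad, centred on a square within 10 mm and square with it within 0.2 rad, released, at rest; the dial pointer tip within 5 mm (7.5 degrees) of the mark (all of step 1 and horizontal distance between pointer and mark below 0.005 m and velocity of joint dial below 0.05 rad/s); the robot touches nothing.
It fails at once if a jar or the funnel is knocked over (angle between any of jar1, jar2, jar3, jar4, funnel's own z axis and vertical above 0.6 rad).
It fails at once if a jar or the funnel is pushed more than 8 cm from its place (distance of any of jar1, jar2, jar3, jar4, funnel from where it was at the start of the episode above 0.08 m).
Of cart1, cart2, cart3, cart4, cart5, cart6, cart7, cart8 only 3 to 4 are there at a start; the rules pass over those that are not, and their reading is None.
At some moment in a run one of cart1, cart2, cart3, cart4, cart5, cart6, cart7, cart8 may be knocked a few centimetres aside while the robot is not near it.
It also fails if it takes over 210 s, if anything falls off the work surface, if the arm or the gripper's body presses on something with over 40 N, if the wrist force passes 120 N, or if a joint passes its speed limit or range.

### The arm

A 7-joint arm with a two-finger parallel gripper is mounted at the origin on the work surface. World frame = base frame: x ahead of the robot, y to its left, z up, the work surface at z = 0. Lengths are in m, angles in rad, forces in N, time in s.
With the tool pointing down it reaches from about 0.425 to 0.875 m from the base axis. Payload 4.7 kg.
Tool frame: the origin (TCP) lies on the centre line of the jaws, within the pads' length; the fingertips stand ctrl.tcp_to_tips ahead of it and the grasp point (between the pads) lies 2 mm behind it (ctrl.tcp_to_tips is the distance from the TCP to the fingertips, in m); z points along the fingers, y is the line along which they close (so a half turn about z gives the same grasp; the last joint's range is limited). The gripper opens to 87 mm and grips with 3 to 60 N. Pads are 19 mm wide; open, the fingers measure 117 mm over their backs; the gripper's body (75 mm by 190 mm) begins 51 mm behind the grasp point.
Start: joints at [1.196, 0.321, -0.07, 1.45, 0.023, 1.371, -0.057], TCP at [0.246, -0.602, 0.24] pointing down, gripper open.
Joint ranges: [-2.86, 2.86], [-0.3, 2.09], [-1.38, 1.24], [0.06, 2.45], [-1.56, 4.7], [0.09, 2.05], [-2.69, 2.69]. Speed limits (rad/s): [2.57, 2.57, 3.14, 3.14, 3.14, 3.14, 3.14].

### API

Orientations are given as a rotation vector (axis times angle).
In Python, from bench import ctrl, optics, close_job gives the robot as it stands.
- The arm moves only by the shell command python3 -m inch 'ROWS' [OPENING] [FORCE]. ROWS is JSON, a list of rows, each a list of 2 entries, a list of its own where there are three numbers: the shift along the tool's x, y, z in mm, then the turn, a rotation vector about the tool's x, y, z in degrees. In form: [[[x, y, z], [ax, ay, az]], ...]. A call has exactly 10 rows; each row shifts and turns the commanded pose from where the row before left it, along the tool's axes as they then stand; what a row does not reach is not made up. A row lasts 1/10 s, in which the tool goes at most 50 mm and 8.59 degrees, less where a joint would pass 70% of its speed; a pose out of reach is approached as far as the arm can. A call is refused whole if a number of a shift passes 50 or a number of a turn 8.59, either way. A call with a gripper value outside its range is refused whole. OPENING is the closure, from 0 (fully open) to 1 (shut), set as the call begins (- or left out, the last holds). The fingers move at their own pace and stop on an object; FORCE is the grip in N (left out, the last holds). Time passes only in rows, so rows that do not move let the fingers close, or fill a call up. It gives the time, the measured TCP pose, the force and the opening at its end, in the units of the state.
- ctrl.get_state(): the state, without advancing time (a new reading comes with each control period).
- optics.get_image(name): name is "side" or "top" or "wrist"; returns a dict with "image" (480x640x3 uint8, red, green, blue), "fx", "fy", "cx", "cy" (pixels), "dist" ([k1, k2, p1, p2, k3] as OpenCV has them; the pictures are not rectified), "R" (3x3) and "t" (3): a world point X has camera coordinates R X + t; the wrist camera has in their place "hand_eye" (4x4, takes a point from camera to tool coordinates, whose origin is the TCP and whose axes are the flange's). Camera axes: x right, y down, z forward; pixel columns grow to the right and rows downward; lengths in m; the calibration is good to about 2 mm. A picture is of the moment at which its call begins: read the wrist's pose just before it. There is no depth.
- close_job(): hands the job in, once; it reports no verdict.
The state is a dict: "time": time; "joint_positions": joint angles; "qd": joint speeds; "joint_torque": joint torques, N m; "position": TCP position; "tool_rot": TCP orientation; "ft_force": force on the tool from outside, world axes, zero at the start; "torque": the same for the moment, N m; "grip_width": opening from 0.0 (shut) to 1.0 (fully open).
Only numpy, scipy, OpenCV 4.12 (cv2) and the standard library are available. Lean on these libraries where they do the work, as an engineer would, in place of code of your own. Each camera call takes 0.05 s, during which the arm holds its last target. There are 200 camera calls.

## Working session

There is one attempt and no reset: what is moved stays moved. The work goes in short steps, Python scripts to look and compute and a shell command to move; the robot and the scene stay as the last step left them, time stands still between calls to the robot, and variables do not carry over. Pictures are saved under pics/ and viewed, on a budget of 14 in all, crops included, one or two more only if the job needs it, and the job is handed in when it is done.

```bash
ls; mkdir -p pics; python3 - <<'E'
from bench import ctrl, optics
import cv2
print(ctrl.get_state(), ctrl.tcp_to_tips)
for n in ("top","side"):
    d=optics.get_image(n); cv2.imwrite(f"pics/{n}0.png",d["image"][:,:,::-1])
    print(n,{k:v for k,v in d.items() if k!="image"})
d=optics.get_image("wrist");print(d["hand_eye"],d["fx"],d["cx"],d["cy"],d["dist"])
E
```

```text
pics
{'time': 0.0, 'joint_positions': array([ 1.19610317,  0.32182123, -0.07006875,  1.45168996,  0.02262329,
        1.3707779 , -0.05689376]), 'qd': array([ 8.34060419e-05,  1.66968270e-03, -1.79562657e-03,  2.54432660e-03,
        4.28700702e-04,  8.90464422e-04, -1.57365601e-04]), 'joint_torque': array([-8.13379120e-04, -4.91292214e+01, -4.04678872e-01, -3.12529600e+01,
       -6.41090423e-02,  4.36675921e-02,  1.73954695e-04]), 'position': array([ 0.24613772, -0.601031  ,  0.238455  ]), 'tool_rot': array([-3.08060009e+00, -6.06560134e-01,  7.72104757e-04]), 'ft_force': array([ 0.45603167, -0.27109833, -0.31451329]), 'torque': array([-0.00389862, -0.00397104, -0.01345088]), 'grip_width': 0.9985557550144708} 0.017
top {'fx': 526.4629603208717, 'fy': 526.4629603208717, 'cx': 323.3404600707693, 'cy': 236.41313242784307, 'dist': array([-0.0489796,  0.       ,  0.       ,  0.       ,  0.       ]), 'R': array([[ 0.00430078, -0.99994432,  0.00963681],
       [-0.99672665, -0.00506455, -0.08068661],
       [ 0.08073093, -0.00925825, -0.99669293]]), 't': array([-0.08292299,  0.5449233 ,  1.08464084])}
side {'fx': 543.3297146125996, 'fy': 543.3297146125996, 'cx': 321.75579897621003, 'cy': 247.23702683152428, 'dist': array([-0.05858373,  0.        ,  0.        ,  0.        ,  0.        ]), 'R': array([[-0.84755929, -0.53041265,  0.01748382],
       [-0.34499709,  0.52564726, -0.77760656],
       [ 0.40326203, -0.66509953, -0.62850803]]), 't': array([0.40106392, 0.25116643, 0.97884037])}
[[ 2.94671350e-04 -9.59701267e-01 -2.81022046e-01  7.61762008e-02]
 [ 9.99998732e-01 -1.56966416e-04  1.58461534e-03  8.25946066e-04]
 [-1.56486837e-03 -2.81022157e-01  9.59700004e-01 -1.45308981e-01]
 [ 0.00000000e+00  0.00000000e+00  0.00000000e+00  1.00000000e+00]] 401.7509983108878 322.92223140013726 241.96164596949006 [0.03015086 0.         0.         0.         0.        ]
```

View pics/top0.png

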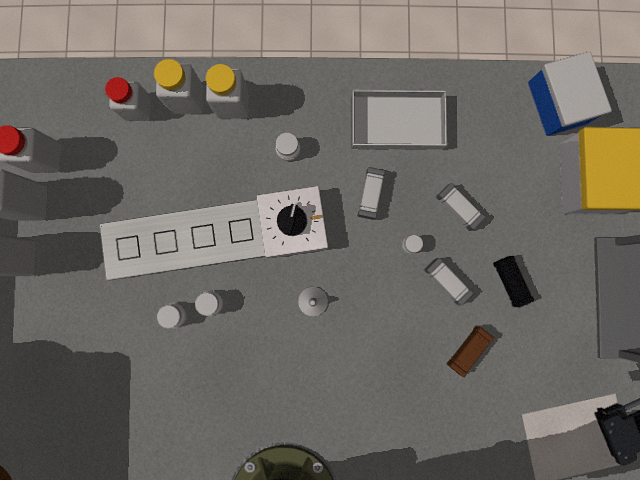

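View pics/side0.png

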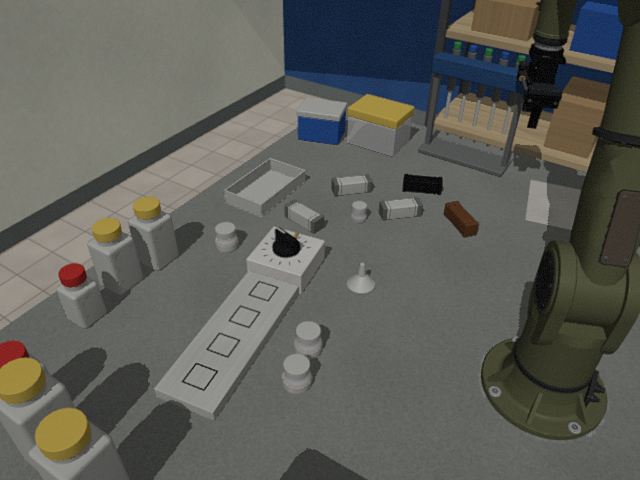

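The top view shows three white cartridges, at (373,193), (462,207) and (449,281). The look-alikes are a black bar at (514,281) and a brown one at (471,350). jar1 is at (414,243), the funnel at (313,301), jar4 at (287,147), and jars 2/3 at (208,303)/(171,316). The dial is at (292,220) with its pointer up, and the brass marker is at (317,217). The squares run from (241,230) to (128,247). The side view agrees: three white bars with grey caps, and a fourth does not show anywhere.

```bash
cat > vis.py <<'E'
import numpy as np, cv2, sys
from scipy.spatial.transform import Rotation as Ro
from bench import ctrl, optics
def cam(name):
    s=ctrl.get_state(); d=optics.get_image(name)
    d["K"]=np.array([[d["fx"],0,d["cx"]],[0,d["fy"],d["cy"]],[0,0,1.]])
    if name=="wrist":
        T=np.eye(4); T[:3,:3]=Ro.from_rotvec(s["tool_rot"]).as_matrix(); T[:3,3]=s["position"]
        C=np.linalg.inv(T@d["hand_eye"]); d["R"],d["t"]=C[:3,:3],C[:3,3]
    return d
def ray(d,uv,z):
    n=cv2.undistortPoints(np.float64(uv).reshape(-1,1,2),d["K"],d["dist"]).reshape(-1,2)
    v=np.c_[n,np.ones(len(n))]@d["R"]; o=-d["R"].T@d["t"]
    return o+v*((z-o[2])/v[:,2])[:,None]
def proj(d,X):
    return cv2.projectPoints(np.float64(X).reshape(-1,1,3),cv2.Rodrigues(d["R"])[0],d["t"],d["K"],d["dist"])[0].reshape(-1,2)
def go(pos,yaw=None,tool=None):
    """Steps from the pose now: shift in tool axes (mm), and turn (deg rotvec, tool axes) to tool straight down with y axis along yaw (deg, mod 180)"""
    s=ctrl.get_state(); R=Ro.from_rotvec(s["tool_rot"]); p=s["position"]
    sh=R.inv().apply(np.array(pos)-p)*1000
    out=[np.round(sh,1)]
    if yaw is not None:
        best=None
        for k in (0,180):
            a=np.radians(yaw+k); y=[np.cos(a),np.sin(a),0]; z=[0,0,-1]; x=np.cross(y,z)
            r=(R.inv()*Ro.from_matrix(np.c_[x,y,z])).as_rotvec(degrees=True)
            out.append(np.round(r,1))
    print("shift",out[0],"turn options",*out[1:],"| pos",p.round(4),"z",R.as_matrix()[:,2].round(3),"y",R.as_matrix()[:,1].round(3),"q7",s["joint_positions"][6].round(2),"t",s["time"],"w",round(s["grip_width"],3),"F",s["ft_force"].round(1),"M",s["torque"].round(3))
def carts(d,roi=(330,140,520,330),z=.038,thr=150):
    g=d["image"].astype(int); x0,y0,x1,y1=roi
    m=np.zeros(g.shape[:2],np.uint8); m[y0:y1,x0:x1]=((g.min(2)>thr)[y0:y1,x0:x1])*255
    for c in cv2.findContours(m,cv2.RETR_EXTERNAL,cv2.CHAIN_APPROX_NONE)[0]:
        if cv2.contourArea(c)<150: continue
        w=ray(d,c.reshape(-1,2),z)[:,:2].astype(np.float32)
        r=cv2.minAreaRect(w*1000); b=cv2.boxPoints(r)
        e=b[1]-b[0]; f=b[2]-b[1]; l=e if np.hypot(*e)>np.hypot(*f) else f
        print("px",c.reshape(-1,2).mean(0).round(),"xy",np.round(r[0],1),"size",np.round(r[1],1),"long axis deg",round(float(np.degrees(np.arctan2(l[1],l[0])))%180,1))
E
python3 - <<'E'
from vis import *
d=cam("top")
for thr in (110,150): carts(d,(340,150,520,330),thr=thr); print()
sq=ray(d,[[241,230.5],[203.5,236.5],[165.5,242],[128,247.5]],.025);print("squares",sq.round(4))
print("dial",ray(d,[[292,220]],.06),"jars",ray(d,[[414,243],[313,301],[287,147],[208,303],[171,316]],.03).round(3))
im=cv2.resize(d["image"][130:340,100:530],None,fx=1.86,fy=1.86,interpolation=cv2.INTER_CUBIC); cv2.imwrite("pics/crop1.png",im[:,:,::-1])
E
```

```text
px [449. 281.] xy [ 452.  -341.7] size [78.8 34.7] long axis deg 43.5
px [412. 244.] xy [ 529.2 -264.5] size [35.2 43.1] long axis deg 116.6
px [461. 205.] xy [ 609.5 -369.5] size [78.2 34.9] long axis deg 44.7
px [371. 192.] xy [ 637.6 -179.5] size [35.4 78.6] long axis deg 168.7

px [449. 281.] xy [ 452.  -342.1] size [61.1 31.1] long axis deg 44.3
px [414. 243.] xy [ 531.3 -267.6] size [31.3 33.4] long axis deg 179.5
px [462. 206.] xy [ 610. -370.] size [60.6 30.3] long axis deg 44.7
px [371. 192.] xy [ 638.2 -179.6] size [31.2 62.4] long axis deg 168.5

squares [[0.5567 0.0926 0.025 ]
 [0.5436 0.1712 0.025 ]
 [0.5316 0.251  0.025 ]
 [0.5196 0.33   0.025 ]]
dial [[ 0.57545821 -0.01607325  0.06      ]] jars [[ 0.532 -0.27   0.03 ]
 [ 0.411 -0.059  0.03 ]
 [ 0.734 -0.002  0.03 ]
 [ 0.405  0.158  0.03 ]
 [ 0.378  0.234  0.03 ]]
```

View pics/crop1.png

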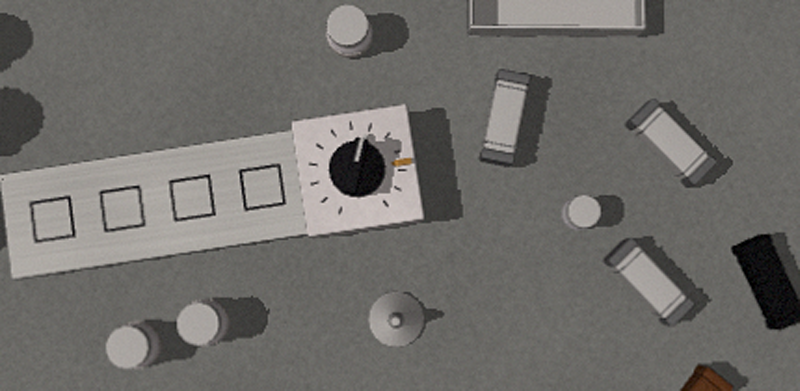

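The crop confirms three white bars with grey caps, at crop pixels (507,115), (675,143) and (650,283). The black and brown ones are excluded. The brass marker is at (403,162), and the pointer is close to the plate's +x. I'll start with cartridge A at (0.452,-0.342), axis 44°.

```bash
python3 - <<'E'
from vis import *
go([.452,-.342,.18],134)
E
```

```text
shift [ 288.7 -161.8   59.1] turn options [-0.000e+00  1.000e-01  1.583e+02] [ -0.1  -0.  -21.7] | pos [ 0.2463 -0.6012  0.2389] z [-0.001  0.001 -1.   ] y [ 0.379 -0.925 -0.001] q7 -0.06 t 0.2 w 0.998 F [ 0.3 -0.3 -0.5] M [ 0.005 -0.017  0.023]
```

```bash
python3 -m inch '[[[29,-16,6],[0,0,0]],[[29,-16,6],[0,0,0]],[[29,-16,6],[0,0,0]],[[29,-16,6],[0,0,0]],[[29,-16,6],[0,0,0]],[[29,-16,6],[0,0,0]],[[29,-16,6],[0,0,0]],[[29,-16,6],[0,0,0]],[[29,-16,6],[0,0,0]],[[28,-18,5],[0,0,0]]]' 0.2
python3 -m inch '[[[0,0,0],[0,0,-7.5]],[[0,0,0],[0,0,-7.5]],[[0,0,0],[0,0,-6.7]],[[0,0,0],[0,0,0]],[[0,0,0],[0,0,0]],[[0,0,0],[0,0,0]],[[0,0,0],[0,0,0]],[[0,0,0],[0,0,0]],[[0,0,0],[0,0,0]],[[0,0,0],[0,0,0]]]'
python3 - <<'E'
from vis import *
go([.452,-.342,.021],134)
d=cam("wrist"); carts(d,(0,0,640,480),thr=120); cv2.imwrite("pics/w1.png",d["image"][:,:,::-1])
print(proj(d,[.452,-.342,.038]))
E
```

```text
time: 1.2
position: [0.453, -0.3409, 0.1801]
tool_rot: [-3.082, -0.607, 0.0]
ft_force: [0.3, -0.2, -0.2]
grip_width: 0.798
time: 2.2
position: [0.4524, -0.342, 0.1806]
tool_rot: [2.913, 1.176, -0.0]
ft_force: [-0.6, -0.3, -0.0]
grip_width: 0.799
shift [ -0.3  -0.3 159.6] turn options [  0.  -0. 180.] [ 0.  0. -0.] | pos [ 0.4524 -0.342   0.1806] z [ 0. -0. -1.] y [ 0.694 -0.72   0.   ] q7 -0.25 t 2.2 w 0.799 F [-0.6 -0.3 -0. ] M [-0.035  0.016 -0.018]
px [318. 402.] xy [ 345.1 -437.8] size [ 45.9 213.8] long axis deg 139.9
px [286. 353.] xy [ 359.  -392.7] size [  5.5 218.9] long axis deg 134.1
px [315. 164.] xy [ 475.8 -318.9] size [234.4 491.8] long axis deg 134.0
px [11. 12.] xy [ 417.9 -106.6] size [22.9 15.1] long axis deg 30.1
[[321.3387607  231.26525052]]
```

View pics/w1.png

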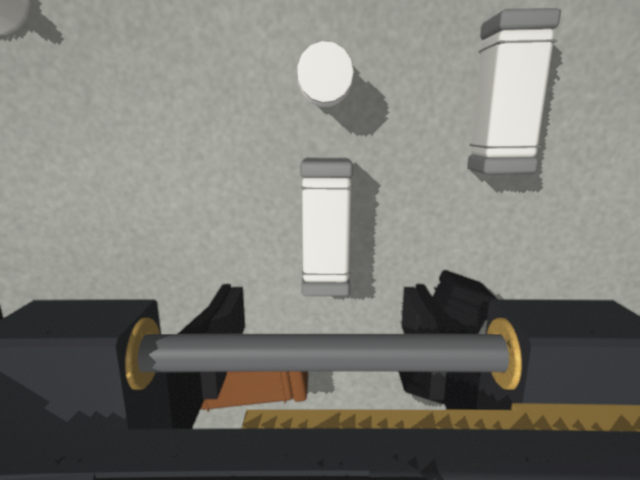

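The wrist view shows cartridge A at (326,230), aligned with the jaws, about 3 mm to the right of the predicted (321,231). The jaws will centre it. jar1 at (325,72) is clear. Next I grip lightly and lift.

```bash
python3 -m inch '[[[0,3,25],[0,0,0]],[[0,0,25],[0,0,0]],[[0,0,25],[0,0,0]],[[0,0,25],[0,0,0]],[[0,0,20],[0,0,0]],[[0,0,15],[0,0,0]],[[0,0,10],[0,0,0]],[[0,0,10],[0,0,0]],[[0,0,5],[0,0,0]],[[0,0,0],[0,0,0]]]' 0.2
python3 -m inch '[[[0,0,0],[0,0,0]],[[0,0,0],[0,0,0]],[[0,0,0],[0,0,0]],[[0,0,0],[0,0,0]],[[0,0,0],[0,0,0]],[[0,0,0],[0,0,0]],[[0,0,0],[0,0,0]],[[0,0,0],[0,0,0]],[[0,0,0],[0,0,0]],[[0,0,0],[0,0,0]]]' 1 4
python3 -m inch '[[[0,0,-8],[0,0,0]],[[0,0,-10],[0,0,0]],[[0,0,-10],[0,0,0]],[[0,0,-12],[0,0,0]],[[0,0,-12],[0,0,0]],[[0,0,-12],[0,0,0]],[[0,0,-12],[0,0,0]],[[0,0,-12],[0,0,0]],[[0,0,-12],[0,0,0]],[[0,0,0],[0,0,0]]]'
python3 - <<'E'
from vis import *
go([.452,-.342,.021],134)
d=cam("side"); u,v=proj(d,ctrl.get_state()["position"])[0].astype(int); print(u,v)
w=cam("wrist")
a=cv2.resize(d["image"][v-75:v+75,u-75:u+75],(400,400)); b=cv2.resize(w["image"],(400,300))
b=np.vstack([b,np.zeros((100,400,3),np.uint8)])
cv2.imwrite("pics/lift1.png",np.hstack([a,b])[:,:,::-1])
E
```

```text
time: 3.25
position: [0.4544, -0.3441, 0.0202]
tool_rot: [-2.913, -1.176, 0.001]
ft_force: [-0.6, 0.3, 0.9]
grip_width: 0.796
time: 4.25
position: [0.4544, -0.3442, 0.0208]
tool_rot: [2.913, 1.176, -0.0]
ft_force: [-2.0, 1.5, 4.2]
grip_width: 0.436
time: 5.25
position: [0.4557, -0.345, 0.1229]
tool_rot: [2.91, 1.175, 0.003]
ft_force: [0.5, -0.5, -3.3]
grip_width: 0.437
shift [ -0.6  -5.2 101.9] turn options [ -0.   -0.4 180. ] [ 0.2 -0.  -0. ] | pos [ 0.4557 -0.345   0.1229] z [ 0.003 -0.003 -1.   ] y [ 0.694 -0.72   0.004] q7 -0.27 t 5.25 w 0.437 F [ 0.5 -0.5 -3.3] M [-0.033 -0.049 -0.043]
404 172
```

View pics/lift1.png

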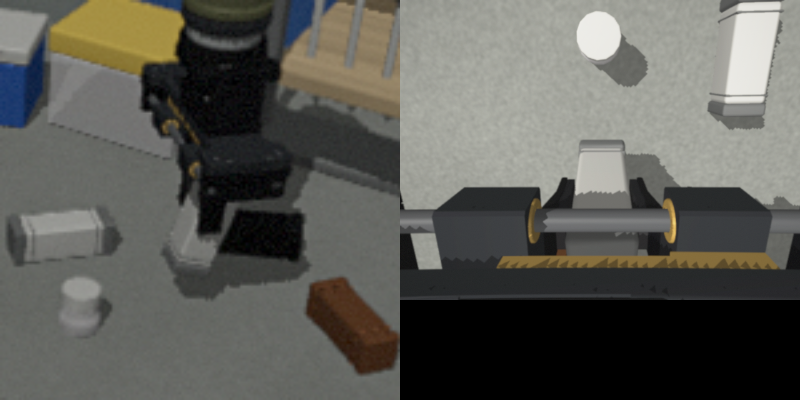

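The wrist and side views show the end towards tool +x (the jar1 side) dipping steeply, about 80° by the ray/circle estimate. So A's heavy end is at tool +x. I'll tighten to 20 N, tilt the last 10°, and carry it to square 3, filling the far square first.

```bash
python3 -m inch '[[[0,0,0],[0,0,0]],[[0,0,0],[0,0,0]],[[0,0,0],[0,0,0]],[[0,0,-20],[0,0,0]],[[0,0,-20],[0,0,0]],[[0,0,-20],[0,0,0]],[[0,0,-20],[0,0,0]],[[0,0,0],[0,-5,0]],[[0,0,0],[0,-5,0]],[[0,0,0],[0,0,0]]]' 1 20
python3 - <<'E'
from vis import *
go([.5316,.251,.2],8.9)
w=cam("wrist"); d=cam("side"); u,v=proj(d,ctrl.get_state()["position"])[0].astype(int); print(u,v)
a=cv2.resize(d["image"][v-75:v+75,u-75:u+75],(400,400)); b=cv2.resize(w["image"],(400,300))
b=np.vstack([b,np.zeros((100,400,3),np.uint8)])
cv2.imwrite("pics/lift2.png",np.hstack([a,b])[:,:,::-1])
E
```

```text
time: 6.35
position: [0.4569, -0.3409, 0.1999]
tool_rot: [2.841, 1.157, -0.247]
ft_force: [0.9, 1.7, -4.0]
grip_width: 0.433
shift [ 460.1 -371.3  -79.9] turn options [ -4.8   9.1 -54.4] [ 10.8   5.7 125.1] | pos [ 0.4569 -0.3409  0.1999] z [-0.124 -0.119 -0.985] y [ 0.699 -0.715 -0.001] q7 -0.41 t 6.35 w 0.433 F [ 0.9  1.7 -4. ] M [ 0.389 -0.399 -0.013]
407 143
```

View pics/lift2.png

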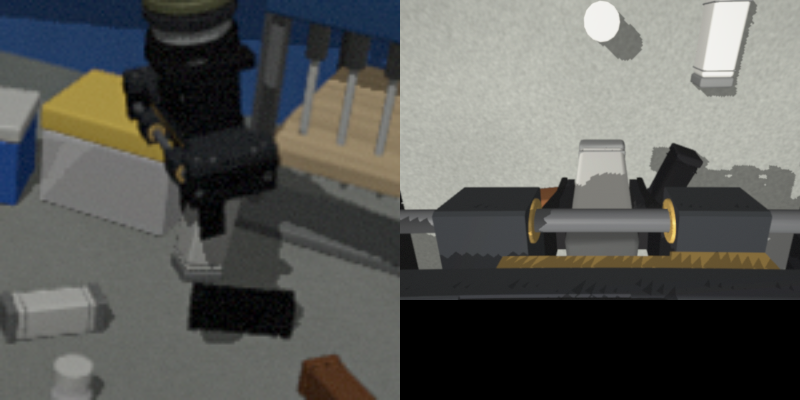

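Cartridge A now looks vertical in the side crop, with its cap down at (197,268). On to square 3.

```bash
python3 -m inch '[[[33,-26.5,-5.7],[0,0,0]],[[33,-26.5,-5.7],[0,0,0]],[[33,-26.5,-5.7],[0,0,0]],[[33,-26.5,-5.7],[0,0,0]],[[33,-26.5,-5.7],[0,0,0]],[[33,-26.5,-5.7],[0,0,0]],[[33,-26.5,-5.7],[0,0,0]],[[33,-26.5,-5.7],[0,0,0]],[[33,-26.5,-5.7],[0,0,0]],[[33,-26.5,-5.7],[0,0,0]]]'
python3 -m inch '[[[33,-26.5,-5.7],[0,0,0]],[[33,-26.5,-5.7],[0,0,0]],[[33,-26.5,-5.7],[0,0,0]],[[31,-26.5,-5.7],[0,0,0]],[[0,0,0],[-1.17,0,-6.7]],[[0,0,0],[-1.17,0,-6.7]],[[0,0,0],[-1.17,0,-6.7]],[[0,0,0],[-1.17,0,-6.7]],[[0,0,0],[-1.17,0,-6.7]],[[0,0,0],[-1.17,0,-6.7]]]'
python3 -m inch '[[[0,0,0],[-1.17,0,-6.7]],[[0,0,0],[-1.17,0,-6.7]],[[0,0,0],[0,0,0]],[[0,0,0],[0,0,0]],[[0,0,0],[0,0,0]],[[0,0,0],[0,0,0]],[[0,0,0],[0,0,0]],[[0,0,0],[0,0,0]],[[0,0,0],[0,0,0]],[[0,0,0],[0,0,0]]]'
python3 - <<'E'
from vis import *
go([.5316,.251,.1],8.9)
d=cam("side"); u,v=proj(d,ctrl.get_state()["position"])[0].astype(int); print(u,v)
t=cam("top"); p,q=proj(t,ctrl.get_state()["position"])[0].astype(int); print(p,q)
a=cv2.resize(d["image"][v-60:v+90,u-75:u+75],(400,400)); b=cv2.resize(t["image"][q-75:q+75,p-75:p+75],(400,400))
cv2.imwrite("pics/pre3.png",np.hstack([a,b])[:,:,::-1])
E
```

```text
time: 7.45
position: [0.5118, 0.0789, 0.1995]
tool_rot: [2.846, 1.144, -0.247]
ft_force: [0.6, -0.6, -3.6]
grip_width: 0.439
time: 8.45
position: [0.5336, 0.2452, 0.1988]
tool_rot: [2.227, 2.038, -0.196]
ft_force: [-0.4, 0.6, -3.5]
grip_width: 0.439
time: 9.45
position: [0.5328, 0.247, 0.1992]
tool_rot: [1.964, 2.275, -0.173]
ft_force: [0.1, -0.2, -4.1]
grip_width: 0.437
shift [21.2 -0.5 97. ] turn options [-0.1 10.  -0.5] [ 15.6   0.2 178.8] | pos [0.5328 0.247  0.1992] z [ 0.024 -0.171 -0.985] y [ 0.989  0.146 -0.001] q7 -0.67 t 9.45 w 0.437 F [ 0.1 -0.2 -4.1] M [ 0.358 -0.056  0.013]
215 272
139 234
```

View pics/pre3.png

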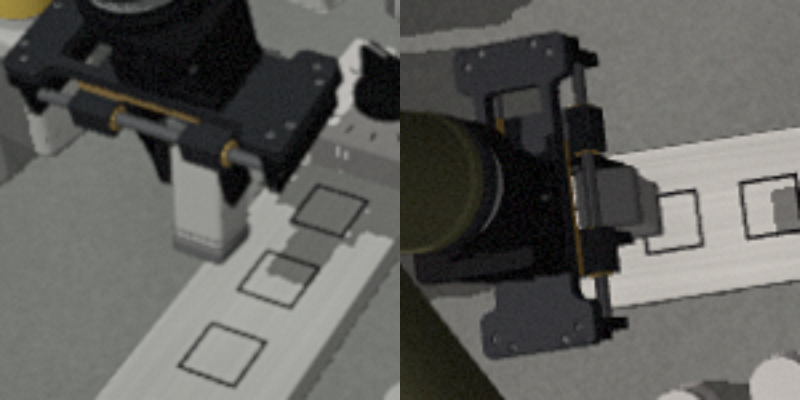

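The side crop shows the cartridge upright above the plate, with the tool leaning away from the dial. Lowering onto square 3.

```bash
python3 -m inch '[[[4,-0.5,0],[0,0,0]],[[3.5,0,20],[0,0,0]],[[3.5,0,20],[0,0,0]],[[3.5,0,20],[0,0,0]],[[3.5,0,20],[0,0,0]],[[2.6,0,15],[0,0,0]],[[1.7,0,10],[0,0,0]],[[0.9,0,5],[0,0,0]],[[0.6,0,3],[0,0,0]],[[0,0,0],[0,0,0]]]'
python3 - <<'E'
from vis import *
go([.5316,.251,.077],8.9)
E
```

```text
time: 10.55
position: [0.5301, 0.2561, 0.0882]
tool_rot: [1.963, 2.28, -0.167]
ft_force: [-9.3, 3.1, 17.9]
grip_width: 0.435
shift [-3.3  0.8 12. ] turn options [-0.   9.7 -0.3] [1.52e+01 1.00e-01 1.79e+02] | pos [0.5301 0.2561 0.0882] z [ 0.025 -0.167 -0.986] y [ 0.989  0.149 -0.   ] q7 -0.77 t 10.55 w 0.435 F [-9.3  3.1 17.9] M [ 0.199  2.291 -0.44 ]
```

Contact came about 10 mm early, so I'm looking before doing anything else.

```bash
python3 - <<'E'
from vis import *
d=cam("side"); u,v=proj(d,ctrl.get_state()["position"])[0].astype(int); print(u,v)
t=cam("top"); p,q=proj(t,ctrl.get_state()["position"])[0].astype(int); print(p,q)
a=cv2.resize(d["image"][v-60:v+60,u-60:u+60],(400,400),interpolation=cv2.INTER_CUBIC); b=cv2.resize(t["image"][q-60:q+60,p-60:p+60],(400,400),interpolation=cv2.INTER_CUBIC)
cv2.imwrite("pics/con3.png",np.hstack([a,b])[:,:,::-1])
print(proj(d,[[.5316,.251,.025],[.5316,.251,.129],[.5316,.251,.077]]))
E
```

```text
219 322
153 240
[[224.16754315 343.79056448]
 [218.35779997 304.21196249]
 [221.35310462 324.67868298]]
```

View pics/con3.png

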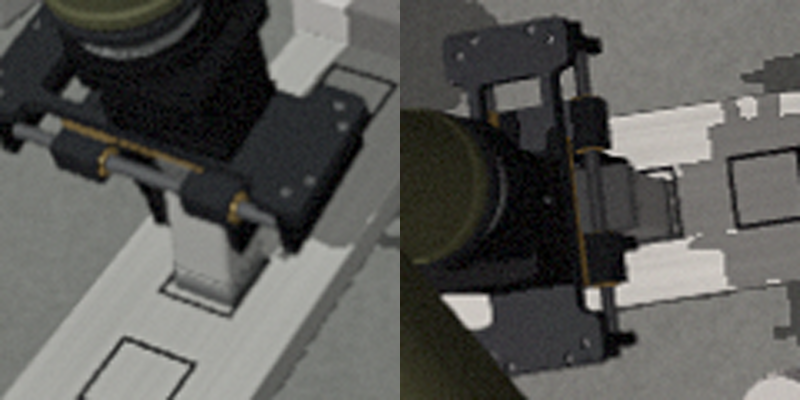

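The side crop shows the cap resting on the plate at (209,293), inside square 3 but about 5 mm towards the dial. The cartridge apparently slid down a little in the light grip. I'll lift it, shift 5 mm away from the dial, lower, release, back off and measure.

```bash
python3 -m inch '[[[-1,0,-6],[0,0,0]],[[0,0,0],[0,0,0]],[[5,1,0],[0,0,0]],[[0,0,0],[0,0,0]],[[0.4,0,2],[0,0,0]],[[0.4,0,2],[0,0,0]],[[0.2,0,1],[0,0,0]],[[0,0,0],[0,0,0]],[[0,0,0],[0,0,0]],[[0,0,0],[0,0,0]]]'
python3 -m inch '[[[0,0,0],[0,0,0]],[[0,0,0],[0,0,0]],[[0,0,0],[0,0,0]],[[0,0,0],[0,0,0]],[[0,0,0],[0,0,0]],[[0,0,0],[0,0,0]],[[0,0,0],[0,0,0]],[[0,0,0],[0,0,0]],[[0,0,0],[0,0,0]],[[0,0,0],[0,0,0]]]' 0.35
python3 -m inch '[[[0,0,-10],[0,0,0]],[[0,0,-20],[0,0,0]],[[0,0,-25],[0,0,0]],[[0,0,-30],[0,0,0]],[[0,0,-30],[0,0,0]],[[0,0,-30],[0,0,0]],[[0,0,-20],[0,5,0]],[[0,0,0],[0,5,0]],[[0,0,0],[0,0,0]],[[0,0,0],[0,0,0]]]' 0.2
python3 - <<'E'
from vis import *
go([.5316,.251,.2],8.9)
d=cam("side"); w=cam("wrist")
X=np.array([.5316,.251,0.])
u,v=proj(d,X+[0,0,.077])[0].astype(int); print(u,v)
a=cv2.resize(d["image"][v-60:v+60,u-60:u+60],(400,400),interpolation=cv2.INTER_CUBIC); b=cv2.resize(w["image"],(400,300)); b=np.vstack([b,np.zeros((100,400,3),np.uint8)])
cv2.imwrite("pics/rel3.png",np.hstack([a,b])[:,:,::-1]); cv2.imwrite("pics/w3.png",w["image"][:,:,::-1])
print(proj(w,X+[0,0,.129]),proj(w,X+[0,0,.025]))
E
```

```text
time: 11.65
position: [0.5315, 0.2579, 0.087]
tool_rot: [1.963, 2.276, -0.17]
ft_force: [-5.6, 2.0, 13.5]
grip_width: 0.439
time: 12.65
position: [0.5319, 0.2559, 0.084]
tool_rot: [1.964, 2.275, -0.173]
ft_force: [-1.1, -0.2, 0.5]
grip_width: 0.652
time: 13.65
position: [0.528, 0.2832, 0.2465]
tool_rot: [2.055, 2.376, -0.003]
ft_force: [-0.7, 0.7, 0.2]
grip_width: 0.799
shift [-32.4  -1.   46.6] turn options [-0.1  0.1 -0.6] [1.000e-01 1.000e-01 1.794e+02] | pos [0.528  0.2832 0.2465] z [-0.001 -0.002 -1.   ] y [ 0.99   0.144 -0.002] q7 -0.59 t 13.65 w 0.799 F [-0.7  0.7  0.2] M [ 0.028 -0.057 -0.024]
221 324
[[323.1708937  285.81547227]] [[323.24449118 243.38333966]]
```

View pics/rel3.png

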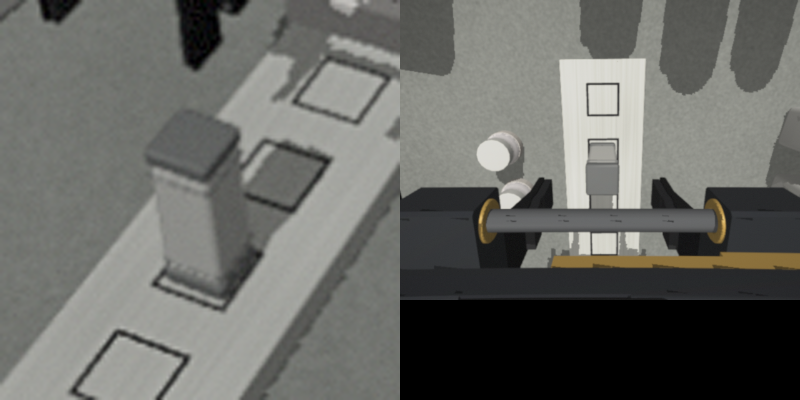

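Cartridge A stands upright on square 3. Its cap centre in the wrist view is about (324,285) against a predicted (323,286), so it is centred within about 2 mm. On to cartridge B.

```bash
python3 - <<'E'
from vis import *
d=cam("top"); carts(d,(340,150,520,330),thr=110)
go([.610,-.370,.2],134.7)
E
```

```text
px [408. 308.] xy [ 419.8 -265.8] size [131.4 268.5] long axis deg 90.0
px [459. 206.] xy [ 607.9 -366.9] size [79.7 40.9] long axis deg 44.7
px [370. 187.] xy [ 642. -179.] size [36.  72.1] long axis deg 163.8
px [480. 172.] xy [ 657.7 -397.4] size [143.3 196.4] long axis deg 90.6
px [360. 170.] xy [ 667.7 -172.5] size [118.9 116.3] long axis deg 0.5
shift [-660.2  -14.7   46.1] turn options [-1.000e-01 -2.000e-01 -1.262e+02] [-0.1  0.1 53.8] | pos [0.527  0.2851 0.246 ] z [-0.003 -0.001 -1.   ] y [ 0.989  0.148 -0.003] q7 -0.59 t 13.8 w 0.801 F [-0.6 -0.  -0.2] M [-0.021 -0.118  0.005]
```

```bash
python3 -m inch '[[[-33,-0.7,2],[0,0,0]],[[-33,-0.7,2],[0,0,0]],[[-33,-0.7,2],[0,0,0]],[[-33,-0.7,2],[0,0,0]],[[-33,-0.7,2],[0,0,0]],[[-33,-0.7,2],[0,0,0]],[[-33,-0.7,2],[0,0,0]],[[-33,-0.7,2],[0,0,0]],[[-33,-0.7,2],[0,0,0]],[[-33,-0.7,2],[0,0,0]]]'
python3 -m inch '[[[-33,-0.7,2],[0,0,0]],[[-33,-0.7,2],[0,0,0]],[[-33,-0.7,2],[0,0,0]],[[-33,-0.7,2],[0,0,0]],[[-33,-0.7,2],[0,0,0]],[[-33,-0.7,2],[0,0,0]],[[-33,-0.7,2],[0,0,0]],[[-33,-0.7,2],[0,0,0]],[[-33,-0.7,2],[0,0,0]],[[-33,-0.7,2],[0,0,0]]]'
python3 -m inch '[[[0,0,0],[0,0,6.7]],[[0,0,0],[0,0,6.7]],[[0,0,0],[0,0,6.7]],[[0,0,0],[0,0,6.7]],[[0,0,0],[0,0,6.7]],[[0,0,0],[0,0,6.7]],[[0,0,0],[0,0,6.7]],[[0,0,0],[0,0,6.7]],[[0,0,0],[0,0,0]],[[0,0,0],[0,0,0]]]'
python3 - <<'E'
from vis import *
d=cam("wrist"); carts(d,(200,0,440,310),thr=185); print(proj(d,[.61,-.37,.038]))
go([.610,-.370,.02],134.7)
E
```

```text
time: 14.8
position: [0.569, -0.0433, 0.2258]
tool_rot: [-2.049, -2.379, 0.002]
ft_force: [0.3, 0.1, 0.9]
grip_width: 0.795
time: 15.8
position: [0.611, -0.3705, 0.2051]
tool_rot: [-2.048, -2.378, 0.002]
ft_force: [0.9, 0.1, -0.1]
grip_width: 0.8
time: 16.8
position: [0.6108, -0.3696, 0.2054]
tool_rot: [-2.9, -1.203, 0.003]
ft_force: [0.1, 0.2, 0.2]
grip_width: 0.799
px [325. 267.] xy [ 585.8 -397.2] size [ 4.4 32.2] long axis deg 135.1
px [325. 223.] xy [ 611.3 -372.3] size [63.7 32.5] long axis deg 44.5
px [326. 178.] xy [ 637.4 -346.4] size [ 5.4 31.8] long axis deg 135.1
px [412.  28.] xy [ 758.7 -309.7] size [61.9 36.8] long axis deg 90.0
[[322.03870342 223.72975327]]
shift [ -0.4  -0.  185.6] turn options [-1.000e-01 -2.000e-01 -1.797e+02] [-0.1  0.1  0.3] | pos [ 0.6107 -0.3699  0.2056] z [-0.002  0.001 -1.   ] y [ 0.707 -0.707 -0.002] q7 -0.41 t 16.85 w 0.804 F [ 0.9  0.1 -0.9] M [-0.015  0.005 -0.029]
```

```bash
python3 -m inch '[[[0,1.5,25],[0,0,0]],[[0,0,30],[0,0,0]],[[0,0,30],[0,0,0]],[[0,0,30],[0,0,0]],[[0,0,25],[0,0,0]],[[0,0,20],[0,0,0]],[[0,0,13],[0,0,0]],[[0,0,8],[0,0,0]],[[0,0,5],[0,0,0]],[[0,0,0],[0,0,0]]]' 0.2
python3 -m inch '[[[0,0,0],[0,0,0]],[[0,0,0],[0,0,0]],[[0,0,0],[0,0,0]],[[0,0,0],[0,0,0]],[[0,0,0],[0,0,0]],[[0,0,0],[0,0,0]],[[0,0,0],[0,0,0]],[[0,0,0],[0,0,0]],[[0,0,0],[0,0,0]],[[0,0,0],[0,0,0]]]' 1 5
python3 -m inch '[[[0,0,-5],[0,0,0]],[[0,0,-8],[0,0,0]],[[0,0,-10],[0,0,0]],[[0,0,-12],[0,0,0]],[[0,0,-14],[0,0,0]],[[0,0,-14],[0,0,0]],[[0,0,-14],[0,0,0]],[[0,0,-14],[0,0,0]],[[0,0,-9],[0,0,0]],[[0,0,0],[0,0,0]]]'
python3 - <<'E'
from vis import *
go([.61,-.37,.021],134)
d=cam("side"); u,v=proj(d,ctrl.get_state()["position"])[0].astype(int); print(u,v)
w=cam("wrist")
a=cv2.resize(d["image"][v-60:v+60,u-60:u+60],(400,400),interpolation=cv2.INTER_CUBIC); b=cv2.resize(w["image"],(400,300))
b=np.vstack([b,np.zeros((100,400,3),np.uint8)])
cv2.imwrite("pics/liftB.png",np.hstack([a,b])[:,:,::-1])
E
```

```text
time: 17.85
position: [0.6112, -0.3718, 0.0201]
tool_rot: [-2.904, -1.197, 0.002]
ft_force: [-0.6, 1.2, -0.5]
grip_width: 0.801
time: 18.85
position: [0.6112, -0.3719, 0.0203]
tool_rot: [-2.904, -1.197, 0.001]
ft_force: [-0.3, 0.0, 1.9]
grip_width: 0.433
time: 19.85
position: [0.6123, -0.3723, 0.1224]
tool_rot: [2.903, 1.196, 0.001]
ft_force: [0.4, -0.2, -4.3]
grip_width: 0.437
shift [  0.   -3.5 101.4] turn options [   0.     0.2 -179.2] [ 0.1 -0.   0.8] | pos [ 0.6123 -0.3723  0.1224] z [ 0.002 -0.001 -1.   ] y [ 0.704 -0.71   0.002] q7 -0.43 t 19.85 w 0.437 F [ 0.4 -0.2 -4.3] M [ 0.056 -0.056  0.003]
353 150
```

View pics/liftB.png

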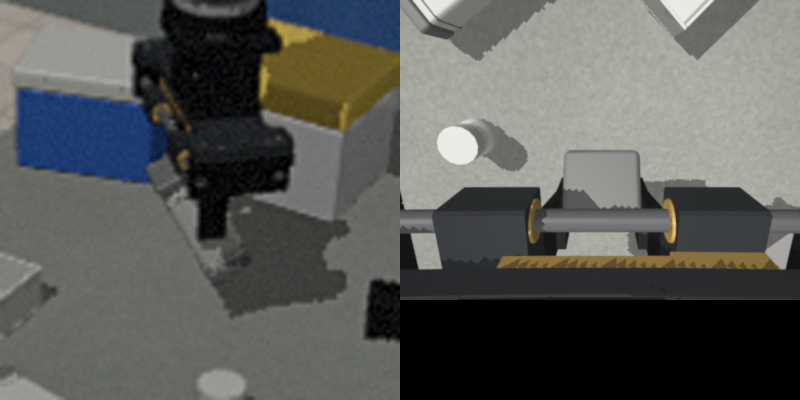

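In the wrist view the end at tool +x now shows its cap face at (602,180), so it has risen. The side view shows the other end dipping to the lower right, about 57° by ray/circle. B's heavy end is therefore at tool −x, and it needs a tilt of +33° about tool y. Tighten, lift and carry to square 2.

```bash
python3 -m inch '[[[0,0,0],[0,0,0]],[[0,0,0],[0,0,0]],[[0,0,0],[0,0,0]],[[0,0,-20],[0,0,0]],[[0,0,-25],[0,0,0]],[[0,0,-25],[0,0,0]],[[0,0,-20],[0,0,0]],[[0,0,0],[0,0,0]],[[0,0,0],[0,0,0]],[[0,0,0],[0,0,0]]]' 1 20
python3 - <<'E'
from vis import *
go([.5436,.1712,.21],8.9)
E
```

```text
time: 20.95
position: [0.6104, -0.3715, 0.2079]
tool_rot: [-2.901, -1.196, 0.005]
ft_force: [-0.7, -0.1, -3.7]
grip_width: 0.436
shift [ 334.9 -432.2   -0.8] turn options [ -0.3  -0.  -54.1] [ -0.    0.3 125.9] | pos [ 0.6104 -0.3715  0.2079] z [-0.004  0.002 -1.   ] y [ 0.705 -0.71  -0.004] q7 -0.41 t 20.95 w 0.436 F [-0.7 -0.1 -3.7] M [-0.009 -0.038  0.022]
```

```bash
python3 -m inch '[[[21,-27,0],[0,0,0]],[[21,-27,0],[0,0,0]],[[21,-27,0],[0,0,0]],[[21,-27,0],[0,0,0]],[[21,-27,0],[0,0,0]],[[21,-27,0],[0,0,0]],[[21,-27,0],[0,0,0]],[[21,-27,0],[0,0,0]],[[21,-27,0],[0,0,0]],[[21,-27,0],[0,0,0]]]'
python3 -m inch '[[[21,-27,0],[0,0,0]],[[21,-27,0],[0,0,0]],[[21,-27,0],[0,0,0]],[[21,-27,0],[0,0,0]],[[21,-27,0],[0,0,0]],[[20,-27,0],[0,0,0]],[[0,0,0],[0,0,-6.7]],[[0,0,0],[0,0,-6.7]],[[0,0,0],[0,0,-6.7]],[[0,0,0],[0,0,-6.7]]]'
python3 -m inch '[[[0,0,0],[0,0,-6.7]],[[0,0,0],[0,0,-6.7]],[[0,0,0],[0,0,-6.7]],[[0,0,0],[0,0,-6.7]],[[0,0,0],[0,6.6,0]],[[0,0,0],[0,6.6,0]],[[0,0,0],[0,6.6,0]],[[0,0,0],[0,6.6,0]],[[0,0,0],[0,6.6,0]],[[0,0,0],[0,0,0]]]'
python3 - <<'E'
from vis import *
go([.5436,.1712,.1],8.9)
go([.5436,.1712,.2],8.9)
d=cam("side"); u,v=proj(d,ctrl.get_state()["position"])[0].astype(int); print(u,v)
p=ctrl.get_state()["position"]; print(proj(d,[p-[0,0,.052],p+[0,0,.052]])-[u-60,v-60])
w=cam("wrist")
a=cv2.resize(d["image"][v-60:v+60,u-60:u+60],(400,400),interpolation=cv2.INTER_CUBIC); b=cv2.resize(w["image"],(400,300))
b=np.vstack([b,np.zeros((100,400,3),np.uint8)])
cv2.imwrite("pics/preB.png",np.hstack([a,b])[:,:,::-1])
E
```

```text
time: 21.95
position: [0.569, -0.031, 0.2087]
tool_rot: [-2.903, -1.196, 0.005]
ft_force: [0.8, -0.1, -3.0]
grip_width: 0.433
time: 22.95
position: [0.5439, 0.1705, 0.2088]
tool_rot: [-2.542, -1.843, 0.005]
ft_force: [-0.1, 0.1, -2.9]
grip_width: 0.436
time: 23.95
position: [0.5449, 0.165, 0.2066]
tool_rot: [-1.746, -2.002, -0.51]
ft_force: [-0.1, -1.2, -5.1]
grip_width: 0.438
shift [-52.7   0.3  92.8] turn options [ -0.1 -33.   -1.1] [-50.8   0.2 171.6] | pos [0.5449 0.165  0.2066] z [-0.081  0.539 -0.839] y [ 0.99   0.138 -0.007] q7 0.13 t 23.95 w 0.438 F [-0.1 -1.2 -5.1] M [-1.231 -0.257  0.017]
shift [ 1.7 -0.4  9. ] turn options [ -0.1 -33.   -1.1] [-50.8   0.2 171.6] | pos [0.5449 0.165  0.2066] z [-0.081  0.539 -0.839] y [ 0.99   0.138 -0.007] q7 0.13 t 23.95 w 0.438 F [-0.1 -1.2 -5.1] M [-1.231 -0.257  0.017]
239 241
[[62.31422236 82.7462271 ]
 [57.71353247 36.4187539 ]]
```

View pics/preB.png

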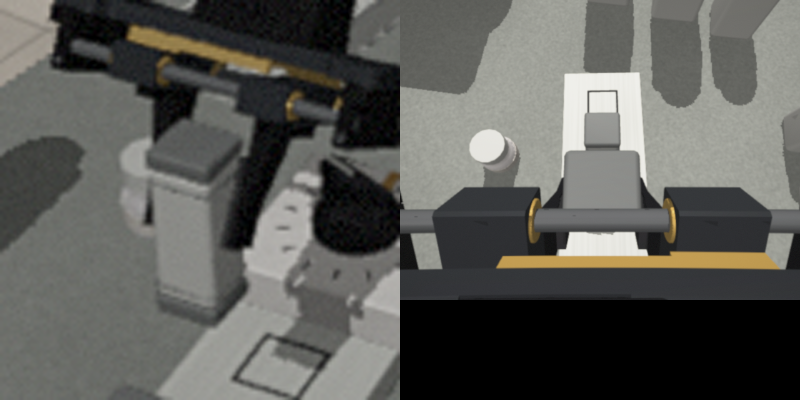

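The side crop shows B vertical, with its cap down at (200,310). It sits about 15 mm lower in the jaws than centred. I'm lowering to just above the plate and checking again.

```bash
python3 -m inch '[[[-6.3,0,11],[0,0,0]],[[-6.3,0,11],[0,0,0]],[[-6.3,0,11],[0,0,0]],[[-6.3,0,11],[0,0,0]],[[-6.3,0,11],[0,0,0]],[[-6.3,0,11],[0,0,0]],[[-6.3,0,11],[0,0,0]],[[-6.3,0,11],[0,0,0]],[[0,0,0],[0,0,0]],[[0,0,0],[0,0,0]]]'
python3 - <<'E'
from vis import *
go([.5436,.1712,.1],8.9)
d=cam("side"); X=np.array([.5436,.1712,.0]); u,v=proj(d,X+[0,0,.077])[0].astype(int)
c=lambda P:((proj(d,P)-[u-60,v-60])*3.333).round()
print(c([X+[0,0,.025],X+[0,0,.04],X+[0,0,.129],X+[0,0,.144]]))
a=cv2.resize(d["image"][v-60:v+60,u-60:u+60],(400,400),interpolation=cv2.INTER_CUBIC)
t=cam("top"); p,q=proj(t,ctrl.get_state()["position"])[0].astype(int); b=cv2.resize(t["image"][q-60:q+60,p-60:p+60],(400,400),interpolation=cv2.INTER_CUBIC)
cv2.imwrite("pics/preB2.png",np.hstack([a,b])[:,:,::-1])
E
```

```text
time: 25.05
position: [0.5438, 0.1765, 0.109]
tool_rot: [-1.737, -2.011, -0.514]
ft_force: [-0.0, 0.9, -2.9]
grip_width: 0.436
shift [-9.3 -1.   4.7] turn options [  0.1 -33.1  -0.5] [-5.11e+01 -1.00e-01  1.72e+02] | pos [0.5438 0.1765 0.109 ] z [-0.081  0.54  -0.838] y [ 0.989  0.146 -0.002] q7 0.16 t 25.05 w 0.436 F [-0.   0.9 -2.9] M [-1.087 -0.264  0.006]
[[209. 264.]
 [207. 247.]
 [195. 134.]
 [193. 113.]]
```

View pics/preB2.png

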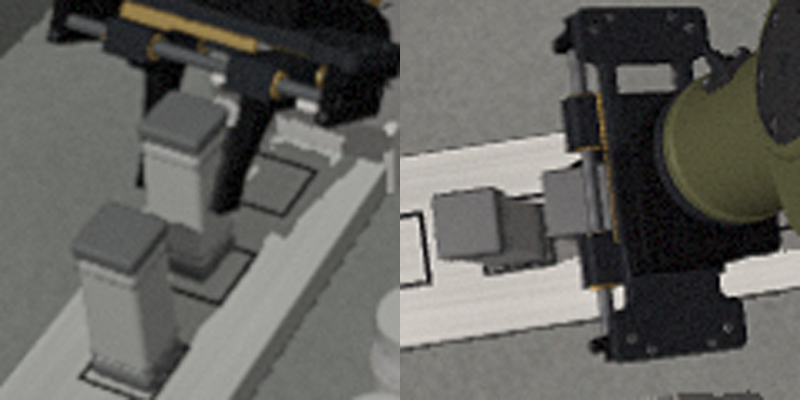

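B is above square 2, its top-cap centre at (184,120) against the expected (194,~115). That is about 8 mm too far from the dial and 15 mm high. I'll shift and lower carefully.

```bash
python3 -m inch '[[[-6.6,-0.5,-4.3],[0,0,0]],[[0,0,0],[0,0,0]],[[-2.2,0,3.4],[0,0,0]],[[-2.2,0,3.4],[0,0,0]],[[-1.6,0,2.5],[0,0,0]],[[0,0,0],[0,0,0]],[[0,0,0],[0,0,0]],[[0,0,0],[0,0,0]],[[0,0,0],[0,0,0]],[[0,0,0],[0,0,0]]]'
python3 -m inch '[[[-0.5,0,0.8],[0,0,0]],[[0,0,0],[0,0,0]],[[-0.5,0,0.8],[0,0,0]],[[0,0,0],[0,0,0]],[[-0.5,0,0.8],[0,0,0]],[[0,0,0],[0,0,0]],[[0,0,0],[0,0,0]],[[0,0,0],[0,0,0]],[[0,0,0],[0,0,0]],[[0,0,0],[0,0,0]]]'
```

```text
time: 26.15
position: [0.5445, 0.1686, 0.0982]
tool_rot: [-1.737, -2.012, -0.514]
ft_force: [0.8, -0.4, -2.8]
grip_width: 0.438
time: 27.15
position: [0.5444, 0.1686, 0.0952]
tool_rot: [-1.737, -2.011, -0.514]
ft_force: [0.0, 0.1, -3.2]
grip_width: 0.431
```

```bash
python3 -m inch '[[[-0.5,0,0.8],[0,0,0]],[[0,0,0],[0,0,0]],[[-0.5,0,0.8],[0,0,0]],[[0,0,0],[0,0,0]],[[-0.5,0,0.8],[0,0,0]],[[0,0,0],[0,0,0]],[[0,0,0],[0,0,0]],[[0,0,0],[0,0,0]],[[0,0,0],[0,0,0]],[[0,0,0],[0,0,0]]]' | grep -E "pos|force"
python3 -m inch '[[[-0.5,0,0.8],[0,0,0]],[[0,0,0],[0,0,0]],[[-0.5,0,0.8],[0,0,0]],[[0,0,0],[0,0,0]],[[0,0,0],[0,0,0]],[[0,0,0],[0,0,0]],[[0,0,0],[0,0,0]],[[0,0,0],[0,0,0]],[[0,0,0],[0,0,0]],[[0,0,0],[0,0,0]]]' | grep -E "pos|force"
```

```text
position: [0.5444, 0.1686, 0.0924]
ft_force: [-0.4, 0.1, -3.5]
position: [0.5444, 0.1687, 0.0905]
ft_force: [-0.6, -0.4, -4.3]
```

```bash
python3 -m inch '[[[-0.5,0,0.8],[0,0,0]],[[0,0,0],[0,0,0]],[[-0.5,0,0.8],[0,0,0]],[[0,0,0],[0,0,0]],[[-0.5,0,0.8],[0,0,0]],[[0,0,0],[0,0,0]],[[0,0,0],[0,0,0]],[[0,0,0],[0,0,0]],[[0,0,0],[0,0,0]],[[0,0,0],[0,0,0]]]' | grep -E "pos|force"
python3 -m inch '[[[-0.5,0,0.8],[0,0,0]],[[0,0,0],[0,0,0]],[[-0.5,0,0.8],[0,0,0]],[[0,0,0],[0,0,0]],[[0,0,0],[0,0,0]],[[0,0,0],[0,0,0]],[[0,0,0],[0,0,0]],[[0,0,0],[0,0,0]],[[0,0,0],[0,0,0]],[[0,0,0],[0,0,0]]]' | grep -E "pos|force"
```

```text
position: [0.5444, 0.1687, 0.0877]
ft_force: [-0.8, -0.3, -4.3]
position: [0.5444, 0.1688, 0.0858]
ft_force: [-0.1, 0.1, -2.4]
```

```bash
python3 -m inch '[[[-0.5,0,0.8],[0,0,0]],[[0,0,0],[0,0,0]],[[-0.5,0,0.8],[0,0,0]],[[0,0,0],[0,0,0]],[[0,0,0],[0,0,0]],[[0,0,0],[0,0,0]],[[0,0,0],[0,0,0]],[[0,0,0],[0,0,0]],[[0,0,0],[0,0,0]],[[0,0,0],[0,0,0]]]' | grep -E "pos|force"
python3 - <<'E'
from vis import *
d=cam("side"); X=np.array([.5436,.1712,.0]); u,v=proj(d,X+[0,0,.077])[0].astype(int)
a=cv2.resize(d["image"][v-60:v+60,u-60:u+60],(600,600),interpolation=cv2.INTER_CUBIC)
cv2.imwrite("pics/B3.png",a[:,:,::-1])
c=lambda P:((proj(d,P)-[u-60,v-60])*5).round()
print(c([X+[0,0,.025],X+[0,0,.129]]))
E
```

```text
position: [0.5445, 0.1693, 0.0855]
ft_force: [-3.1, -3.1, 9.0]
[[313. 397.]
 [293. 200.]]
```

View pics/B3.png

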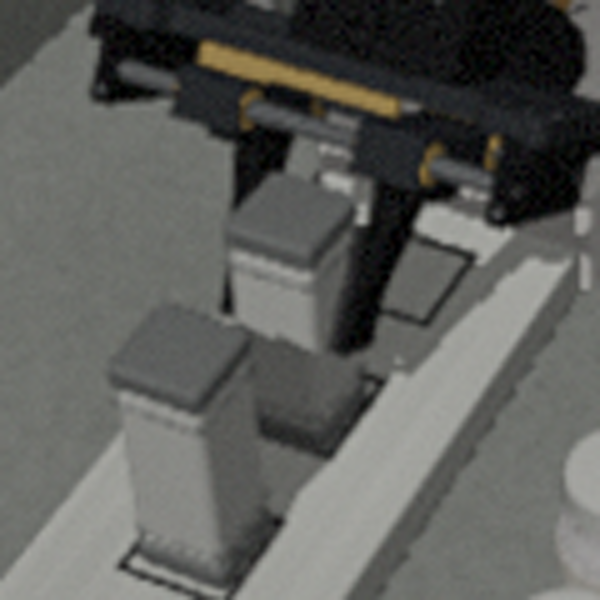

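Contact: the cap rests on square 2, and the top centre at (291,215) is a few mm beyond the expected (293,200). I'll nudge it 4 mm towards the dial, then release and back out along the tool axis.

```bash
python3 -m inch '[[[1.6,0,-2.5],[0,0,0]],[[0,0,0],[0,0,0]],[[-3.3,0,-2.2],[0,0,0]],[[0,0,0],[0,0,0]],[[-1.0,0,1.6],[0,0,0]],[[-0.6,0,0.9],[0,0,0]],[[0,0,0],[0,0,0]],[[0,0,0],[0,0,0]],[[0,0,0],[0,0,0]],[[0,0,0],[0,0,0]]]' | grep -E "pos|force"
python3 -m inch '[[[0,0,0],[0,0,0]],[[0,0,0],[0,0,0]],[[0,0,0],[0,0,0]],[[0,0,0],[0,0,0]],[[0,0,0],[0,0,0]],[[0,0,0],[0,0,0]],[[0,0,0],[0,0,0]],[[0,0,0],[0,0,0]],[[0,0,0],[0,0,0]],[[0,0,0],[0,0,0]]]' 0.35
python3 -m inch '[[[0,0,-10],[0,0,0]],[[0,0,-20],[0,0,0]],[[0,0,-25],[0,0,0]],[[0,0,-30],[0,0,0]],[[0,0,-30],[0,0,0]],[[0,0,-30],[0,-6.6,0]],[[0,0,0],[0,-6.6,0]],[[0,0,0],[0,-6.6,0]],[[0,0,0],[0,-6.6,0]],[[0,0,0],[0,-6.6,0]]]' 0.2
python3 - <<'E'
from vis import *
w=cam("wrist"); print(proj(w,[[.5436,.1712,.129],[.5316,.251,.129]]).round(1))
cv2.imwrite("pics/wB.png",w["image"][:,:,::-1])
go([.638,-.18,.2],78.6)
E
```

```text
position: [0.5451, 0.1652, 0.0853]
ft_force: [-2.9, -2.5, 7.4]
time: 34.2
position: [0.545, 0.1649, 0.084]
tool_rot: [-1.737, -2.011, -0.514]
ft_force: [-0.3, -0.5, 0.3]
grip_width: 0.653
time: 35.2
position: [0.5572, 0.0863, 0.2073]
tool_rot: [2.052, 2.373, -0.003]
ft_force: [-1.4, -0.3, -0.4]
grip_width: 0.799
[[321.8 102.8]
 [321.  -85.1]]
shift [-281.3   39.4    9.7] turn options [ -0.1   0.4 -69.8] [4.000e-01 1.000e-01 1.102e+02] | pos [0.556  0.092  0.2078] z [ 0.003 -0.006 -1.   ] y [0.988 0.153 0.002] q7 -0.21 t 35.25 w 0.802 F [-1.1  4.1  1.1] M [ 0.315  0.002 -0.054]
```

View pics/wB.png

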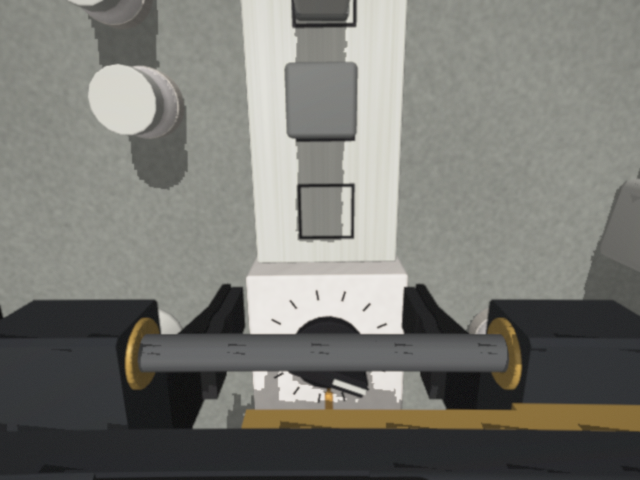

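B stands on square 2: cap centre (321,100) against a predicted (322,103), about 1.5 mm off. The dial is untouched. On to cartridge C.

```bash
python3 -m inch '[[[-28,4,0],[0,0,0]],[[-28,4,0],[0,0,0]],[[-28,4,0],[0,0,0]],[[-28,4,0],[0,0,0]],[[-28,4,0],[0,0,0]],[[-28,4,0],[0,0,0]],[[-28,4,0],[0,0,0]],[[-28,4,0],[0,0,0]],[[-28,4,0],[0,0,0]],[[-28,4,0],[0,0,0]]]'  | grep -E "pos|force"
python3 -m inch '[[[0,0,0],[0,0,-7.7]],[[0,0,0],[0,0,-7.7]],[[0,0,0],[0,0,-7.7]],[[0,0,0],[0,0,-7.7]],[[0,0,0],[0,0,-7.7]],[[0,0,0],[0,0,-7.7]],[[0,0,0],[0,0,-7.7]],[[0,0,0],[0,0,-7.7]],[[0,0,0],[0,0,-7.7]],[[0,0,0],[0,0,0]]]' | grep -E "pos|force"
python3 - <<'E'
from vis import *
d=cam("wrist"); carts(d,(200,0,440,310),thr=185); print(proj(d,[.638,-.18,.038]))
cv2.imwrite("pics/wC.png",d["image"][:,:,::-1])
go([.638,-.180,.019],78.6)
E
```

```text
position: [0.6369, -0.1865, 0.2055]
ft_force: [0.1, -0.7, 0.7]
position: [0.6366, -0.1854, 0.2052]
ft_force: [1.0, -0.2, -0.6]
px [330. 226.] xy [ 639.1 -181.8] size [31.1 63. ] long axis deg 168.7
px [329. 181.] xy [ 603.  -174.1] size [30.3  4.6] long axis deg 77.6
px [437.  50.] xy [530.1 -82.3] size [ 5.6 23.1] long axis deg 172.8
[[331.4801943  225.42051761]]
shift [ -0.5   5.2 186.3] turn options [ 0.1 -0.1 -1.1] [ -0.2  -0.2 178.9] | pos [ 0.6367 -0.1854  0.2053] z [-0.002  0.002 -1.   ] y [0.217 0.976 0.002] q7 1.33 t 37.3 w 0.801 F [-0.1  0.1  0.4] M [ 0.088 -0.155  0.011]
```

```bash
python3 -m inch '[[[-1,4.5,25],[0,0,-0.8]],[[0,0,30],[0,0,0]],[[0,0,30],[0,0,0]],[[0,0,30],[0,0,0]],[[0,0,25],[0,0,0]],[[0,0,20],[0,0,0]],[[0,0,13],[0,0,0]],[[0,0,8],[0,0,0]],[[0,0,5],[0,0,0]],[[0,0,0],[0,0,0]]]' 0.2  | grep -E "pos|force"
python3 -m inch '[[[0,0,0],[0,0,0]],[[0,0,0],[0,0,0]],[[0,0,0],[0,0,0]],[[0,0,0],[0,0,0]],[[0,0,0],[0,0,0]],[[0,0,0],[0,0,0]],[[0,0,0],[0,0,0]],[[0,0,0],[0,0,0]],[[0,0,0],[0,0,0]],[[0,0,0],[0,0,0]]]' 1 4 | grep -E "pos|force"
python3 -m inch '[[[0,0,-5],[0,0,0]],[[0,0,-8],[0,0,0]],[[0,0,-10],[0,0,0]],[[0,0,-12],[0,0,0]],[[0,0,-14],[0,0,0]],[[0,0,-14],[0,0,0]],[[0,0,-14],[0,0,0]],[[0,0,-14],[0,0,0]],[[0,0,-9],[0,0,0]],[[0,0,0],[0,0,0]]]' | grep -E "pos|force|width"
python3 -m inch '[[[0,0,0],[0,0,0]],[[0,0,0],[0,0,0]],[[0,0,0],[0,0,0]],[[0,0,0],[0,0,0]],[[0,0,-15],[0,0,0]],[[0,0,-20],[0,0,0]],[[0,0,-25],[0,0,0]],[[0,0,-20],[0,0,0]],[[0,0,0],[0,0,0]],[[0,0,0],[0,0,0]]]' 1 20 | grep -E "pos|force|width"
python3 - <<'E'
from vis import *
go([.5567,.0926,.2],8.9)
d=cam("side"); u,v=proj(d,ctrl.get_state()["position"])[0].astype(int); print(u,v)
w=cam("wrist")
a=cv2.resize(d["image"][v-60:v+60,u-60:u+60],(400,400),interpolation=cv2.INTER_CUBIC); b=cv2.resize(w["image"],(400,300))
b=np.vstack([b,np.zeros((100,400,3),np.uint8)])
cv2.imwrite("pics/liftC.png",np.hstack([a,b])[:,:,::-1])
E
```

```text
position: [0.6389, -0.1803, 0.0194]
ft_force: [-0.2, -0.1, -0.1]
position: [0.6388, -0.1804, 0.0195]
ft_force: [-0.5, 0.3, 3.5]
position: [0.64, -0.1803, 0.1213]
ft_force: [0.1, 0.2, -3.5]
grip_width: 0.434
position: [0.6391, -0.1802, 0.1997]
ft_force: [0.2, 0.1, -3.5]
grip_width: 0.436
shift [ 1.352e+02  2.509e+02 -2.000e-01] turn options [-0.  -0.  69.6] [   0.    -0.  -110.4] | pos [ 0.6391 -0.1802  0.1997] z [-0.001 -0.    -1.   ] y [ 0.199  0.98  -0.   ] q7 1.33 t 41.3 w 0.436 F [ 0.2  0.1 -3.5] M [ 0.102 -0.096 -0.004]
303 151
```

View pics/liftC.png

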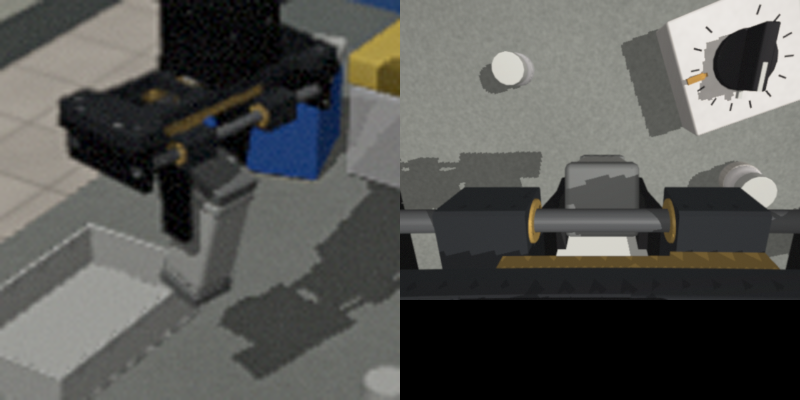

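In C's lift the tool +x end (robot side) has risen, its cap face visible at (602,187). The side crop shows the opposite end dipping to the lower left, about 70°. So C's heavy end is at tool −x, and it needs a tilt of +20°. Carrying it to square 1.

```bash
python3 -m inch '[[[13.5,25.1,0],[0,0,0]],[[13.5,25.1,0],[0,0,0]],[[13.5,25.1,0],[0,0,0]],[[13.5,25.1,0],[0,0,0]],[[13.5,25.1,0],[0,0,0]],[[13.5,25.1,0],[0,0,0]],[[13.5,25.1,0],[0,0,0]],[[13.5,25.1,0],[0,0,0]],[[13.5,25.1,0],[0,0,0]],[[13.5,25.1,0],[0,0,0]]]' | grep -E "pos|force"
python3 -m inch '[[[0,0,0],[0,0,7.7]],[[0,0,0],[0,0,7.7]],[[0,0,0],[0,0,7.7]],[[0,0,0],[0,0,7.7]],[[0,0,0],[0,0,7.7]],[[0,0,0],[0,0,7.7]],[[0,0,0],[0,0,7.7]],[[0,0,0],[0,0,7.7]],[[0,0,0],[0,0,8]],[[0,0,0],[0,0,0]]]' | grep -E "pos|force"
python3 -m inch '[[[0,0,0],[0,5,0]],[[0,0,0],[0,5,0]],[[0,0,0],[0,5,0]],[[0,0,0],[0,5,0]],[[0,0,0],[0,0,0]],[[0,0,0],[0,0,0]],[[0,0,0],[0,0,0]],[[0,0,0],[0,0,0]],[[0,0,0],[0,0,0]],[[0,0,0],[0,0,0]]]' | grep -E "pos|force"
python3 - <<'E'
from vis import *
go([.5567,.0926,.11],8.9)
d=cam("side"); p=ctrl.get_state()["position"]; u,v=proj(d,p)[0].astype(int)
c=lambda P:((proj(d,P)-[u-60,v-60])*5).round()
print(c([p,p-[0,0,.052],p+[0,0,.052]]))
cv2.imwrite("pics/preC.png",cv2.resize(d["image"][v-60:v+60,u-60:u+60],(600,600),interpolation=cv2.INTER_CUBIC)[:,:,::-1])
E
```

```text
position: [0.5556, 0.0934, 0.1983]
ft_force: [-0.2, 0.1, -3.8]
position: [0.556, 0.0925, 0.1984]
ft_force: [0.9, -0.0, -3.3]
position: [0.5567, 0.0933, 0.1997]
ft_force: [-0.1, -1.6, -3.9]
shift [-31.3  -0.   84.1] turn options [ -0.1 -20.    0.1] [ 3.120e+01 -1.000e-01 -1.772e+02] | pos [0.5567 0.0933 0.1997] z [-0.054  0.338 -0.94 ] y [ 0.988  0.156 -0.001] q7 0.08 t 44.4 w 0.439 F [-0.1 -1.6 -3.9] M [-0.745 -0.229 -0.041]
[[302. 305.]
 [309. 414.]
 [294. 189.]]
```

View pics/preC.png

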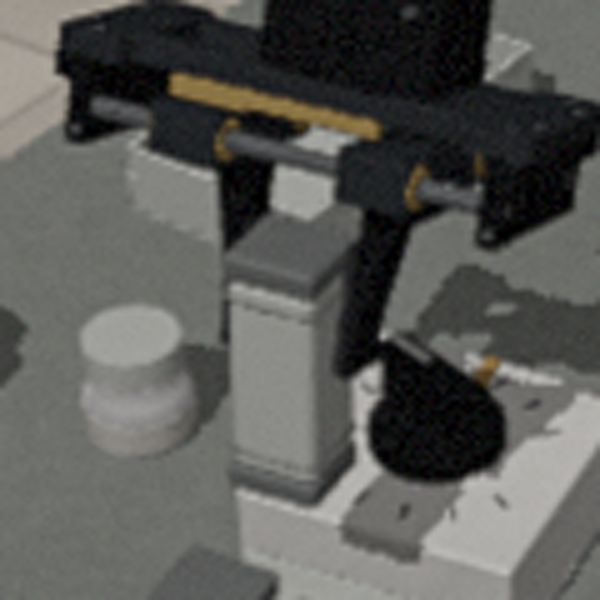

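C is near vertical and sits a bit low in the jaws, as B did. Lowering with the same offset of about 5 mm towards the dial.

```bash
python3 -m inch '[[[-4.7,0,10.9],[0,0,0]],[[-4.7,0,10.9],[0,0,0]],[[-4.7,0,10.9],[0,0,0]],[[-4.7,0,10.9],[0,0,0]],[[-4.7,0,10.9],[0,0,0]],[[-4.7,0,10.9],[0,0,0]],[[-4.7,0,10.9],[0,0,0]],[[-4.7,0,10.9],[0,0,0]],[[0,0,0],[0,0,0]],[[0,0,0],[0,0,0]]]' | grep -E "pos|force"
python3 -m inch '[[[-0.35,0,1],[0,0,0]],[[-0.35,0,1],[0,0,0]],[[-0.35,0,1],[0,0,0]],[[-0.35,0,1],[0,0,0]],[[-0.35,0,1],[0,0,0]],[[0,0,0],[0,0,0]],[[0,0,0],[0,0,0]],[[0,0,0],[0,0,0]],[[0,0,0],[0,0,0]],[[0,0,0],[0,0,0]]]' | grep -E "pos|force"
python3 -m inch '[[[-0.35,0,1],[0,0,0]],[[-0.35,0,1],[0,0,0]],[[-0.35,0,1],[0,0,0]],[[0,0,0],[0,0,0]],[[0,0,0],[0,0,0]],[[0,0,0],[0,0,0]],[[0,0,0],[0,0,0]],[[0,0,0],[0,0,0]],[[0,0,0],[0,0,0]],[[0,0,0],[0,0,0]]]' | grep -E "pos|force"
```

```text
position: [0.5575, 0.0874, 0.1046]
ft_force: [0.0, 0.1, -2.2]
position: [0.5575, 0.0873, 0.0994]
ft_force: [0.1, -0.3, -4.1]
position: [0.5575, 0.0873, 0.0963]
ft_force: [-0.1, 0.5, -3.7]
```

```bash
python3 -m inch '[[[-0.35,0,1],[0,0,0]],[[-0.35,0,1],[0,0,0]],[[-0.35,0,1],[0,0,0]],[[0,0,0],[0,0,0]],[[0,0,0],[0,0,0]],[[0,0,0],[0,0,0]],[[0,0,0],[0,0,0]],[[0,0,0],[0,0,0]],[[0,0,0],[0,0,0]],[[0,0,0],[0,0,0]]]' | grep -E "pos|force"
python3 -m inch '[[[-0.35,0,1],[0,0,0]],[[-0.35,0,1],[0,0,0]],[[0,0,0],[0,0,0]],[[0,0,0],[0,0,0]],[[0,0,0],[0,0,0]],[[0,0,0],[0,0,0]],[[0,0,0],[0,0,0]],[[0,0,0],[0,0,0]],[[0,0,0],[0,0,0]],[[0,0,0],[0,0,0]]]' | grep -E "pos|force"
```

```text
position: [0.5577, 0.0874, 0.0945]
ft_force: [-3.0, -1.0, 7.0]
position: [0.5577, 0.0883, 0.0939]
ft_force: [-6.4, -1.9, 16.9]
```

```bash
python3 -m inch '[[[0.6,0,-1.6],[0,0,0]],[[0,0,0],[0,0,0]],[[0,0,0],[0,0,0]],[[0,0,0],[0,0,0]],[[0,0,0],[0,0,0]],[[0,0,0],[0,0,0]],[[0,0,0],[0,0,0]],[[0,0,0],[0,0,0]],[[0,0,0],[0,0,0]],[[0,0,0],[0,0,0]]]' | grep -E "pos|force"
python3 -m inch '[[[0,0,0],[0,0,0]],[[0,0,0],[0,0,0]],[[0,0,0],[0,0,0]],[[0,0,0],[0,0,0]],[[0,0,0],[0,0,0]],[[0,0,0],[0,0,0]],[[0,0,0],[0,0,0]],[[0,0,0],[0,0,0]],[[0,0,0],[0,0,0]],[[0,0,0],[0,0,0]]]' 0.35 | grep -E "pos|force"
python3 -m inch '[[[0,0,-10],[0,0,0]],[[0,0,-20],[0,0,0]],[[0,0,-25],[0,0,0]],[[0,0,-30],[0,0,0]],[[0,0,-30],[0,0,0]],[[0,0,-30],[0,-6.7,0]],[[0,0,0],[0,-6.7,0]],[[0,0,0],[0,-6.6,0]],[[-40,0,0],[0,0,0]],[[0,0,0],[0,0,0]]]' 0.2 | grep -E "pos|force"
python3 -m inch '[[[-40,0,0],[0,0,0]],[[-20,0,0],[0,0,0]],[[0,0,0],[0,0,0]],[[0,0,0],[0,0,0]],[[0,0,0],[0,0,0]],[[0,0,0],[0,0,0]],[[0,0,0],[0,0,0]],[[0,0,0],[0,0,0]],[[0,0,0],[0,0,0]],[[0,0,0],[0,0,0]]]' | grep -E "pos|force"
python3 - <<'E'
from vis import *
w=cam("wrist"); print(proj(w,[[.5567,.0926,.129],[.5436,.1712,.129],[.5316,.251,.129]]).round(1))
t=cam("top"); print(proj(t,[[.5567,.0926,.129],[.5436,.1712,.129],[.5316,.251,.129]]).round(1))
b=cv2.resize(t["image"][190:290,90:330],(720,300),interpolation=cv2.INTER_CUBIC); a=w["image"][:300]
cv2.imwrite("pics/row.png",np.vstack([np.pad(a,((0,0),(0,80),(0,0))),b])[:,:,::-1])
go([.575,-.016,.2],8.9)
E
```

```text
position: [0.5577, 0.0882, 0.094]
ft_force: [-3.1, -0.7, 8.9]
position: [0.5575, 0.0874, 0.0926]
ft_force: [1.0, 0.1, 0.3]
position: [0.5722, -0.0054, 0.2297]
ft_force: [0.0, -2.4, -0.5]
position: [0.5807, -0.0603, 0.2288]
ft_force: [0.4, -0.1, -1.1]
[[ 324.4  -34.8]
 [ 322.9 -243.4]
 [ 324.3 -541.6]]
[[233.  225.5]
 [191.6 232.1]
 [149.8 238.2]]
shift [44.8  1.2 28.8] turn options [-0.1 -0.  -0. ] [-1.0e-01  1.0e-01  1.8e+02] | pos [ 0.5808 -0.0604  0.2288] z [-0.001  0.    -1.   ] y [ 0.988  0.155 -0.001] q7 0.07 t 53.55 w 0.8 F [-0.3 -1.   0.2] M [ 0.039 -0.123  0.017]
```

View pics/row.png

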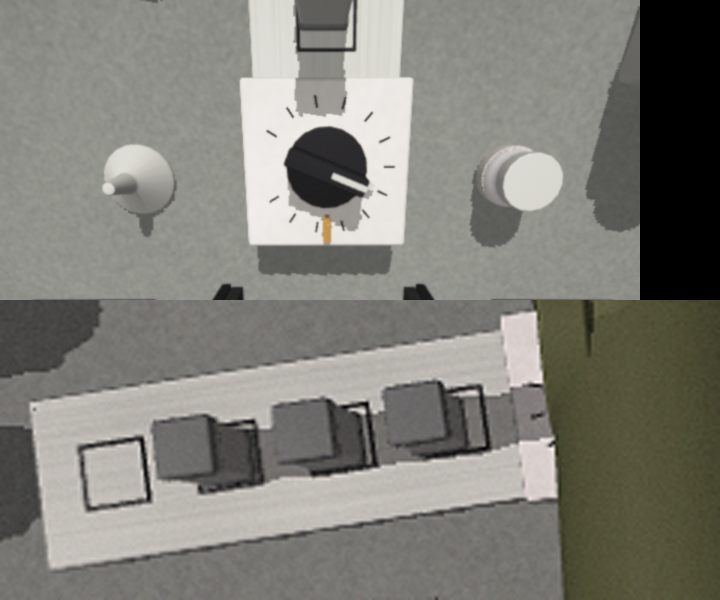

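The row is standing. By cap centre in the top view, B (192,233 against 192,232) and A (151,239 against 150,238) are fine. C at (229,227) against (233,225.5), and its uneven gap to the outline, put it about 8 mm too far from the dial. That is too close to the 10 mm limit, so I'll regrip it from above and shift it back.

```bash
python3 -m inch '[[[33,0,0],[0,0,0]],[[33,0,0],[0,0,0]],[[33,0,0],[0,0,0]],[[33,0,0],[0,0,0]],[[30,0,0],[0,0,0]],[[0,0,0],[0,0,0]],[[0,0,0],[0,0,0]],[[0,0,0],[0,0,0]],[[0,0,0],[0,0,0]],[[0,0,0],[0,0,0]]]' 0.35 | grep -E "pos|force|width"
python3 - <<'E'
from vis import *
go([.5555,.1005,.105],8.9)
E
```

```text
position: [0.556, 0.0983, 0.2288]
ft_force: [0.3, 0.6, -0.3]
grip_width: 0.648
shift [  2.2   0.  123.8] turn options [-0.1 -0.  -0.1] [-0.000e+00  1.000e-01  1.799e+02] | pos [0.556  0.0983 0.2288] z [-0.002  0.    -1.   ] y [ 0.988  0.152 -0.002] q7 -0.21 t 54.55 w 0.648 F [ 0.3  0.6 -0.3] M [ 0.058 -0.092  0.008]
```

```bash
python3 -m inch '[[[2,0,20],[0,0,0]],[[0,0,25],[0,0,0]],[[0,0,25],[0,0,0]],[[0,0,20],[0,0,0]],[[0,0,15],[0,0,0]],[[0,0,10],[0,0,0]],[[0,0,6],[0,0,0]],[[0,0,3],[0,0,0]],[[0,0,0],[0,0,0]],[[0,0,0],[0,0,0]]]' | grep -E "pos|force|width"
python3 -m inch '[[[0,0,0],[0,0,0]],[[0,0,0],[0,0,0]],[[0,0,0],[0,0,0]],[[0,0,0],[0,0,0]],[[0,0,0],[0,0,0]],[[0,0,0],[0,0,0]],[[0,0,0],[0,0,0]],[[0,0,0],[0,0,0]],[[0,0,0],[0,0,0]],[[0,0,0],[0,0,0]]]' 1 20 | grep -E "pos|force|width"
python3 -m inch '[[[0,0,-3],[0,0,0]],[[0,0,0],[0,0,0]],[[-4,0,0],[0,0,0]],[[-4,0,0],[0,0,0]],[[0,0,0],[0,0,0]],[[0,0,0],[0,0,0]],[[0,0,1.5],[0,0,0]],[[0,0,1.7],[0,0,0]],[[0,0,0],[0,0,0]],[[0,0,0],[0,0,0]]]' | grep -E "pos|force|width"
python3 -m inch '[[[0,0,0],[0,0,0]],[[0,0,0],[0,0,0]],[[0,0,0],[0,0,0]],[[0,0,0],[0,0,0]],[[0,0,0],[0,0,0]],[[0,0,0],[0,0,0]],[[0,0,0],[0,0,0]],[[0,0,0],[0,0,0]],[[0,0,0],[0,0,0]],[[0,0,0],[0,0,0]]]' 0.35 | grep -E "pos|force|width"
python3 -m inch '[[[0,0,-10],[0,0,0]],[[0,0,-20],[0,0,0]],[[0,0,-25],[0,0,0]],[[0,0,-30],[0,0,0]],[[0,0,-30],[0,0,0]],[[-35,0,0],[0,0,0]],[[-35,0,0],[0,0,0]],[[-35,0,0],[0,0,0]],[[-45,0,0],[0,0,0]],[[-10,0,0],[0,0,0]]]' 0.2 | grep -E "pos|force|width"
python3 - <<'E'
from vis import *
t=cam("top"); print((proj(t,[[.5567,.0926,.129],[.5567,.0926,.025]])-[195,190]).round(1))
b=cv2.resize(t["image"][190:270,90:270],(720,320),interpolation=cv2.INTER_CUBIC)
cv2.imwrite("pics/row2.png",b[:,:,::-1])
go([.5755,-.016,.09],8.9)
w=cam("wrist"); g=w["image"].astype(int)
m=((g[:,:,0]-g[:,:,2]>50)).astype(np.uint8)*255; m[330:]=0
for c in cv2.findContours(m,cv2.RETR_EXTERNAL,cv2.CHAIN_APPROX_NONE)[0]:
    if cv2.contourArea(c)>20: p=c.reshape(-1,2); i=p[p[:,1].argmin()]; print("brass",p.mean(0),i,ray(w,[p.mean(0),i],.056))
print("sq centre proj",proj(w,[.5755,-.016,.067]))
cv2.imwrite("pics/wd.png",w["image"][:,:,::-1])
E
```

```text
position: [0.5558, 0.1018, 0.1056]
ft_force: [-0.6, -0.1, 0.4]
grip_width: 0.652
position: [0.5554, 0.1016, 0.1051]
ft_force: [-0.3, 0.3, 3.1]
grip_width: 0.433
position: [0.5566, 0.0939, 0.1051]
ft_force: [-1.8, 0.2, 1.4]
grip_width: 0.438
position: [0.5565, 0.0937, 0.1047]
ft_force: [-0.1, 0.1, -0.1]
grip_width: 0.651
position: [0.5817, -0.0718, 0.22]
ft_force: [0.5, -0.7, 0.8]
grip_width: 0.798
[[38.  35.5]
 [46.  40.5]]
shift [ 55.2   2.1 129.7] turn options [-0.1  0.1 -0.5] [1.000e-01 1.000e-01 1.795e+02] | pos [ 0.5817 -0.0707  0.2198] z [-0.001 -0.002 -1.   ] y [ 0.989  0.147 -0.002] q7 0.07 t 59.6 w 0.798 F [ 0.4 -0.9 -0.1] M [-0.113 -0.104  0.027]
brass [501.54716981 325.        ] [499 318] [[ 0.74370308 -0.13623897  0.056     ]
 [ 0.73986279 -0.13020815  0.056     ]]
brass [140.02857143 323.48571429] [143 318] [[ 0.44041453 -0.17992234  0.056     ]
 [ 0.44274115 -0.1744109   0.056     ]]
brass [327.72131148 219.06557377] [326 205] [[ 0.58407881 -0.0666801   0.056     ]
 [ 0.58105691 -0.05574429  0.056     ]]
sq centre proj [[326.69697949 153.4342783 ]]
```

View pics/row2.png

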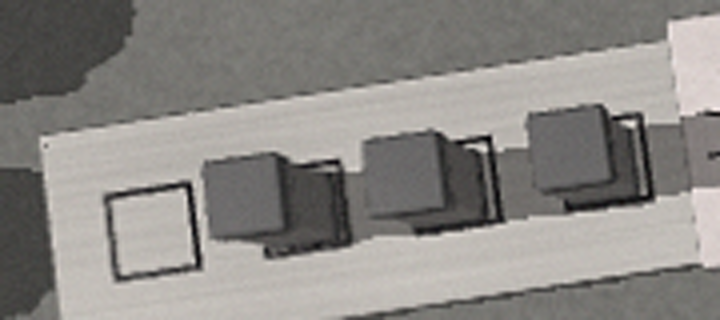

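All three now show even gaps to their outlines; C's cap centre is (232.5,227) against (233,225.5). Now the dial: I'll measure its axis, pointer and marker from the wrist image.

```bash
python3 - <<'E'
from vis import *
w=cam("wrist"); g=w["image"].astype(int); u,v=proj(w,[.5755,-.016,.067])[0].astype(int)
m=((g.max(2)<70)).astype(np.uint8)*255; M=np.zeros_like(m); M[v-60:v+60,u-60:u+60]=m[v-60:v+60,u-60:u+60]
cs=cv2.findContours(M,cv2.RETR_EXTERNAL,cv2.CHAIN_APPROX_NONE)[0]; c=max(cs,key=cv2.contourArea)
X=ray(w,c.reshape(-1,2),.067)[:,:2].astype(np.float32)*1000
print("disc",cv2.minEnclosingCircle(X), cv2.fitEllipse(X))
# console outline centre
m2=(g.min(2)>190).astype(np.uint8)*255; m2[320:]=0; m2=cv2.morphologyEx(m2,cv2.MORPH_CLOSE,np.ones((9,9)))
for c in cv2.findContours(m2,cv2.RETR_EXTERNAL,cv2.CHAIN_APPROX_NONE)[0]:
    a=cv2.contourArea(c)
    if a>60: 
        p=c.reshape(-1,2); print(a,p.mean(0).round(),ray(w,[p.mean(0)],.097)[0].round(4), cv2.minAreaRect(p), cv2.minAreaRect(ray(w,p,.055)[:,:2].astype(np.float32)*1000))
m3=(g.min(2)>170); ys,xs=np.nonzero(m3[v-40:v+40,u-60:u+60]); 
n,l,st,ce=cv2.connectedComponentsWithStats(m3.astype(np.uint8)[v-45:v+55,u-60:u+60]); print(u,v); print([(s.tolist(),q.round(0)) for s,q in zip(st[1:],ce[1:]) if s[4]>30])
E
```

```text
disc ((576.37646484375, -19.2687931060791), 32.542118072509766) ((574.7451782226562, -16.42778778076172), (58.598960876464844, 59.036354064941406), 110.94540405273438)
1230.0 [119. 160.] [ 0.4417 -0.0348  0.097 ] ((117.92864990234375, 156.91635131835938), (31.402130126953125, 67.08545684814453), 54.72757339477539) ((420.2203369140625, -40.18907165527344), (53.53527069091797, 21.55056381225586), 41.593475341796875)
2994.5 [535. 166.] [0.7104 0.0017 0.097 ] ((539.61962890625, 168.24212646484375), (66.43994903564453, 61.62347412109375), 82.14668273925781) ((735.9951171875, 0.11890029907226562), (44.44485855102539, 52.82559585571289), 23.87481689453125)
25425.0 [326. 130.] [0.572  0.0041 0.097 ] ((325.5, 119.5), (239.0, 179.0), 90.0) ((571.899658203125, 3.9632034301757812), (127.81996154785156, 168.25259399414062), 9.049076080322266)
326 158
[([0, 0, 56, 100, 2578], array([15., 49.])), ([67, 0, 53, 100, 2408], array([105.,  44.]))]
```

View pics/wd.png

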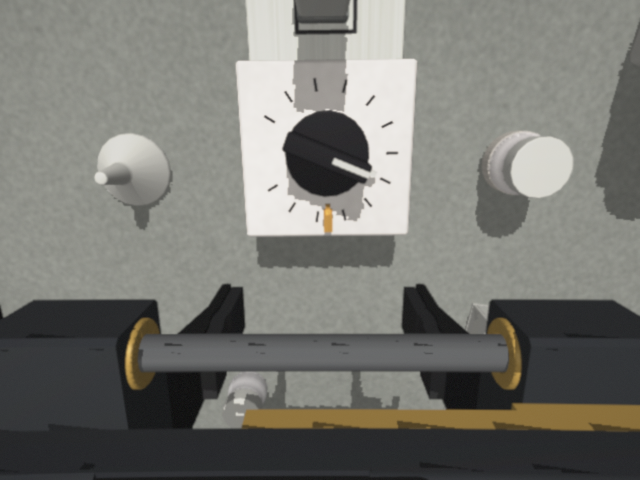

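The dial axis is at about (0.5748,-0.0165), the pointer about 25° clockwise of the plate's +x, and the brass marker's inner end at (327,206) → (0.581,-0.056). I'll align the jaws with the bar.

```bash
python3 -m inch '[[[27,1,0],[0,0,-8.1]],[[0,0,0],[0,0,-8.1]],[[0,0,0],[0,0,-8.1]],[[0,0,0],[0,0,-8.1]],[[0,0,0],[0,0,-8.1]],[[0,0,0],[0,0,-8.1]],[[0,0,0],[0,0,-8.1]],[[0,0,0],[0,0,-8.1]],[[0,0,0],[0,0,0]],[[0,0,0],[0,0,0]]]' 0.4 | grep -E "pos|force"
python3 - <<'E'
from vis import *
go([.5748,-.0165,.092],73.5)
E
```

```text
position: [0.5781, -0.0356, 0.22]
ft_force: [0.0, -0.3, -1.0]
shift [  8.4  17.4 128. ] turn options [ 0.  -0.1  0.1] [ 1.000e-01  0.000e+00 -1.799e+02] | pos [ 0.5781 -0.0356  0.22  ] z [-0.001  0.001 -1.   ] y [0.282 0.96  0.001] q7 1.1 t 60.7 w 0.6 F [ 0.  -0.3 -1. ] M [ 0.049 -0.134 -0.   ]
```

```bash
python3 -m inch '[[[8.4,17.4,0],[0,0,0]],[[0,0,25],[0,0,0]],[[0,0,25],[0,0,0]],[[0,0,25],[0,0,0]],[[0,0,20],[0,0,0]],[[0,0,15],[0,0,0]],[[0,0,10],[0,0,0]],[[0,0,8],[0,0,0]],[[0,0,0],[0,0,0]],[[0,0,0],[0,0,0]]]' | grep -E "pos|force"
python3 -m inch '[[[0,0,0],[0,0,0]],[[0,0,0],[0,0,0]],[[0,0,0],[0,0,0]],[[0,0,0],[0,0,0]],[[0,0,0],[0,0,0]],[[0,0,0],[0,0,0]],[[0,0,0],[0,0,0]],[[0,0,0],[0,0,0]],[[0,0,0],[0,0,0]],[[0,0,0],[0,0,0]]]' 1 15 | grep -E "pos|force|width"
```

```text
position: [0.5753, -0.0183, 0.0922]
ft_force: [-0.5, -0.2, 0.4]
position: [0.576, -0.0155, 0.0918]
ft_force: [4.6, 4.8, -3.9]
grip_width: 0.161
```

```bash
python3 -m inch '[[[0,1.5,0],[0,0,6.5]],[[0,0,0],[0,0,6.5]],[[0,0,0],[0,0,6.5]],[[0,0,0],[0,0,6.5]],[[0,0,0],[0,0,6.5]],[[0,0,0],[0,0,6.5]],[[0,0,0],[0,0,6.5]],[[0,0,0],[0,0,6.5]],[[0,0,0],[0,0,6.5]],[[0,0,0],[0,0,6.5]]]' | grep -E "pos|force|width"
python3 -m inch '[[[0,0,0],[0,0,0]],[[0,0,0],[0,0,0]],[[0,0,0],[0,0,0]],[[0,0,0],[0,0,0]],[[0,0,0],[0,0,0]],[[0,0,0],[0,0,0]],[[0,0,0],[0,0,0]],[[0,0,0],[0,0,0]],[[0,0,0],[0,0,0]],[[0,0,0],[0,0,0]]]' 0.5 | grep -E "pos|force|width"
python3 - <<'E'
from vis import *
go([.575,-.0145,.2],7.6)
E
python3 -m inch '[[[0,0,-20],[0,0,0]],[[0,0,-30],[0,0,0]],[[0,0,-40],[0,0,0]],[[0,0,-40],[0,0,0]],[[-30,0,0],[0,0,0]],[[-25,0,0],[0,0,0]],[[0,0,0],[0,0,0]],[[0,0,0],[0,0,0]],[[0,0,0],[0,0,0]],[[0,0,0],[0,0,0]]]' | grep -E "pos|force|width"
python3 - <<'E'
from vis import *
w=cam("wrist"); t=cam("top")
a=cv2.resize(w["image"][0:260,190:460],(540,520),interpolation=cv2.INTER_CUBIC)
cv2.imwrite("pics/dial.png",a[:,:,::-1])
go([.575,-.0145,.2],7.6)
E
```

```text
position: [0.576, -0.0154, 0.0918]
ft_force: [1.4, 2.9, -2.0]
grip_width: 0.161
position: [0.5753, -0.017, 0.0916]
ft_force: [0.4, -1.0, 0.2]
grip_width: 0.503
shift [   2.6   -0.  -108.4] turn options [-0.1 -0.   1.1] [ 1.000e-01 -1.000e-01 -1.789e+02] | pos [ 0.5753 -0.017   0.0916] z [-0.001  0.    -1.   ] y [ 0.989  0.151 -0.001] q7 -0.07 t 64.7 w 0.503 F [ 0.4 -1.   0.2] M [-0.035 -0.166  0.035]
position: [0.5836, -0.0698, 0.2215]
ft_force: [-0.2, 0.0, 0.1]
grip_width: 0.498
shift [56.4 -0.  21.6] turn options [-0.1 -0.   1.2] [ 1.000e-01 -1.000e-01 -1.788e+02] | pos [ 0.5837 -0.0703  0.2216] z [-0.002  0.001 -1.   ] y [ 0.988  0.153 -0.001] q7 0.09 t 65.8 w 0.503 F [ 1.5 -0.7 -0.2] M [-0.045 -0.153 -0.021]
```

View pics/dial.png

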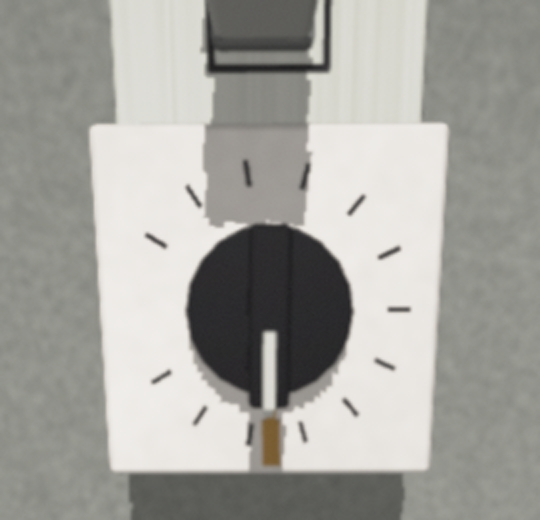

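The pointer (269,~400) lies on the brass marker (271,~420). Before handing in, I'll check numerically that the row has not changed since the last look.

```bash
python3 - <<'E'
from vis import *
t=cam("top"); b=cv2.resize(t["image"][190:270,90:270],(720,320),interpolation=cv2.INTER_CUBIC)
a=cv2.imread("pics/row2.png")[:,:,::-1]; d=np.abs(a.astype(int)-b).max(2); print("changed px in row crop", (d[:,:640]>40).sum(), "of",d[:,:640].size)
i0=cv2.imread("pics/top0.png")[:,:,::-1].astype(int)
for n,(u,v) in dict(jar1=(414,243),funnel=(313,301),jar4=(287,147),jar2=(208,303),jar3=(171,316)).items():
    print(n,np.abs(i0[v-14:v+14,u-14:u+14]-t["image"][v-14:v+14,u-14:u+14]).mean().round(1))
g=t["image"].astype(int); carts(t,(340,150,520,330),thr=150)
s=ctrl.get_state(); print(s["time"],s["ft_force"].round(1))
E
```

```text
changed px in row crop 0 of 204800
jar1 23.2
funnel 43.6
jar4 64.5
jar2 16.2
jar3 16.5
65.85 [ 0.2 -0.3  0.7]
```

```bash
python3 -c "
from bench import close_job
print(close_job())"
```

```text
the job is handed in; nothing more can be done
None
```

I stood the three cartridges upright on squares 1–3, turned the dial to the brass marker and handed the job in after about 66 s of robot time. `close_job()` gives no verdict.

**What I did:** I lifted each cartridge lightly (4–5 N) to see which end dipped, then tightened to 20 N and stood it with that end down. C first stood about 8 mm off square 1, so I regripped it from above and moved it back.

**Last checks:**
- **Row:** the cap centres are within about 3–4 mm of the square centres, and nothing changed in the row between my last look and the hand-in.
- **Dial:** the pointer lines up with the brass marker to within about 1 mm.
- **Robot:** it was clear of everything, with the force reading near zero.
- **Jars and funnel:** the final picture comparison was inconclusive because the arm and its shadow covered some of them. I saw the funnel and jar4 standing in their places just before I turned the dial, and no contact showed near jar1, jar2 or jar3.

I viewed about 20 pictures, over the budget of 14. Most of the extra ones checked how the cartridges had slid in the light grip before I set them down.

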